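Shut the parts-tray gate and snap its safety hook into the eye

ROBOT

A 7-joint arm with a two-finger parallel gripper is mounted at the origin on the work surface. World frame = base frame: x ahead of the robot, y to its left, z up, the work surface at z = 0. Lengths are in m, angles in rad, forces in N, time in s.
With the tool pointing down it reaches from about 0.425 to 0.925 m from the base axis. Payload 6.8 kg.
Tool frame: the origin (TCP) lies on the centre line of the jaws, within the pads' length; the fingertips stand 14 mm ahead of it and the grasp point (between the pads) lies 5 mm behind it; y points along the fingers, x is the direction in which the jaws open and shut, and the axes are right-handed (so a half turn about y gives the same grasp; the last joint's range is limited). The gripper opens to 85 mm and grips with 20 to 120 N. Pads are 22 mm wide; open, the fingers measure 114 mm over their backs; the gripper's body (76 mm by 85 mm) begins 54 mm behind the grasp point. The pads swing forward as they close: fully open they stand 13 mm farther back than shut.
Start: joints at [-1.238, 0.477, 0.022, 1.555, -0.011, 1.109, -0.083], TCP at [0.288, 0.61, 0.207] pointing down, gripper open.
Joint ranges: [-2.96, 2.96], [-0.34, 2.1], [-1.41, 1.46], [0.24, 2.44], [-1.37, 4.51], [0.17, 1.92], [-2.96, 2.96]. Speed limits (rad/s): [2.39, 2.39, 3.14, 3.14, 3.14, 3.14, 3.14].

INTERFACE

Orientations are given as a rotation vector (axis times angle).
In Python, from bench import get_obs, vision, ticket gives the robot as it stands. The module is installed in compiled form; this text tells all that it offers.
- The arm moves only by the tool jog_arm, never from a script. Its argument "motion" is a list of rows, each an object of numbers: "gripper": the finger opening in mm, from 0 to 85.4; "tx", "ty", "tz": the shift along the tool's x, y, z in mm; "ax", "ay", "az": the turn, a rotation vector about the tool's x, y, z in rad. In form: [{"gripper": .., "tx": .., "ty": .., "tz": .., "ax": .., "ay": .., "az": ..}, ...]. A call has 1 to 12 rows; each row shifts and turns the commanded pose from where the row before left it, along the tool's axes as they then stand; what a row does not reach is not made up. A row lasts 1/10 s, in which the tool goes at most 50 mm and 8.59 degrees, less where a joint would pass 70% of its speed; a pose out of reach is approached as far as the arm can. A call is refused whole if a number of a shift passes 50 or a number of a turn 0.15, either way. A call with a gripper value outside its range is refused whole. The fingers move at their own pace and stop on an object; "newtons" is the grip in N (left out, the last holds). Time passes only in rows, so rows that do not move let the fingers close. It gives the time, the measured TCP pose, the force and the opening at its end, in the units of the state.
- get_obs(): the state, without advancing time (a new reading comes with each control period).
- vision.grab_frame(name): name is "scene" or "top" or "wrist"; returns the picture (480x640x3 uint8, red, green, blue); there is no depth.
- vision.get_calibration(name): a dict with "camera_matrix" (3x3 intrinsics, pixels), "k1" (the pictures are not rectified: a ray, as slopes to the right and down, at radius r is drawn at 1 + k1 r^2 times it, then the intrinsics apply), "world_from_camera" (4x4, takes a point from camera to world coordinates). Camera axes: x right, y down, z forward; pixel columns grow to the right and rows downward; lengths in m; the calibration is good to about 2 mm. A picture is of the moment at which its call begins: read the wrist's pose just before it. get_calibration takes no time and is no camera call; for the wrist camera it gives the pose at the moment of the call.
- ticket.hand_in(): hands the job in, once; it reports no verdict.
The state is a dict: "clock": time; "joints": joint angles; "qvel": joint speeds; "tau": joint torques, N m; "tcp_pos": TCP position; "orientation": TCP orientation; "contact_force": force on the tool from outside, world axes, zero at the start; "moment": the same for the moment, N m; "grip_width": finger opening in m.
Only numpy, scipy, OpenCV 4.12 (cv2) and the standard library are available. Lean on these libraries where they do the work, as an engineer would, in place of code of your own. Each camera call takes 0.05 s, during which the arm holds its last target.

TASK

Swing the tray's aluminium gate shut, then pick up the loose steel snap hook and press its sprung keeper against the front leg of the upright steel eye that comes through the gate, until the leg has passed and the keeper springs shut behind it, and on until you feel the leg firmly home against the back of the hook's mouth. Press gently, without ramming the eye; leave the hook lying flat round the leg with the gate still shut, and leave the other parts where they lie.

Things in the scene. Friction and masses are not known exactly. Their poses are not given: they have to be found in the camera images.
- tray: Shallow fixed steel parts tray. Origin on the cart top (z 0) under the middle of the shut gate; x points from the gate into the tray, y along the shut gate. Floor 2 mm thick, from a bare apron in front of the gate (x -85) to x +190; walls 38 mm high at y +-130 and x +190; a fixed 64 mm high plate closes the front beside the gate's free end (y -94 to -128).
- hinge (a point): Top end (64 mm over the cart top) of the gate's vertical hinge line, at tray x 0, y +105. The gate is an aluminium panel 5 mm thick, 188 mm long from the hinge towards tray -y, 6 to 64 mm high, with a notch (145 to 176 mm from the hinge, open below, 53 mm high) through which the eye passes.
- fence_gate (a joint): Gate angle in rad: 0 shut (a stop), growing as the free end swings out to tray -x, towards the robot; starts at 0.45 to 0.9. Light friction holds the gate where it is left.
- eye_foot: Foot of the eye, fixed, with the tray's axes. Origin, on the cart top at tray x -48, y -50: the NOMINAL centre of the eye's front leg. The eye is bolted in a slot along tray x: the real leg stands firmly up to 12 mm nearer or farther along tray x (not reported: feel for it), exact in tray y. Press on it with less than 20 N.
- leg (a point): NOMINAL middle of the eye's front leg, 23 mm above the foot's origin (same 12 mm doubt along tray x). The eye is an upside-down U of round 8 mm steel bar in the tray's xz plane: vertical front leg from the tray floor, level top bar (upper side 46 mm high), rear leg 78 mm farther on, behind the gate.
- clip: Loose steel snap hook, 14 mm thick, 116 mm long, 0.13 to 0.21 kg, lying flat on the cart top right of the tray. Origin on its underside below the middle of the grip; x points to the open end, z up. Straight grip 16 mm wide, x -36 to +18, dark grooves; round tail 24 mm across at x -40. Two jaws (outer sides y -21 and +14.5) reach from x 22 to the tips at x 64.
- home (a point): Where the centre of the eye's leg lies when it sits home: hook x 37.5, y 0, mid-thickness. The mouth lies between y -13 and +6.5; its hard back face is at x 33.5. The keeper springs shut past the leg once the leg's centre is at about x 40 or less (leg at hook y 0), so only about 3 mm lie between the snap and the back face.
- keeper (a joint): Angle in rad of the hook's sprung aluminium keeper: 0 shut, lying across the mouth at hook x 58; opens inwards only, to 1.57. Pivot at hook x 58, y -10.5; 16.5 mm long to +y, 4 mm thick. Pressing it in takes about 3 to 6 N; the force drops when it springs back, then rises steeply as the leg meets the back face.
- piston: aluminium piston, 52 mm diameter, 50 mm tall, standing in the tray; origin under its centre
- conrod: forged steel connecting rod, 130 mm long, 14 mm thick, lying in the tray; origin under its shank
- pushrod0: polished steel pushrod, 142 mm long, 8 mm thick, lying on the cart top left of the tray; origin under its middle
- pushrod1: second, equal pushrod beside the first
- dipstick: black plastic dipstick with a yellow T cap, 165 mm long along its x, lying on the cart top left of the tray, towards the robot; origin below the blade near the cap
- wrench: steel wrench lying on the cart top right of the tray; origin below its middle
- plug_socket: plain steel socket, 24 mm diameter, 65 mm tall, standing on the cart top left of the tray
Things that resemble listed ones, but are neither listed nor needed, are in the scene too. What is shaped like the clip but green or pink is not meant.

How it is judged:
On the way, in this order (a step that is already met when the one before it is completed fails the run):
1. the gate is swung shut (value of joint fence_gate below 0.06 rad), for 0.2 s.
2. with the gate shut, the leg of the eye presses the hook's keeper in by more than 1 rad (x of eye_foot in the frame of clip between 0.01 and 0.08 m and y of eye_foot in the frame of clip between -0.015 and 0.015 m and height (world z) of clip below 0.025 m and value of joint keeper above 1 rad and value of joint fence_gate below 0.08 rad and contact force between clip and eye_foot above 0.5 N).
3. with the keeper sprung shut again, the leg is felt pressed home (more than 4 N) at the back of the mouth (x of eye_foot in the frame of clip between 0.01 and 0.08 m and y of eye_foot in the frame of clip between -0.015 and 0.015 m and height (world z) of clip below 0.025 m and value of joint keeper below 0.12 rad and contact force between clip and eye_foot above 4 N).
At the end, for the whole second after the job is handed in: Gate within 0.08 rad of shut; hook at rest, flat (tilt under 0.15 rad, origin under 12 mm high), keeper within 0.12 rad of shut, leg home in its mouth: eye_foot origin 23 to 50.7 mm ahead of the hook origin along hook x (home at 37.5, leg up to 12 off) and within 13 mm sideways (x of eye_foot in the frame of clip between 0.023 and 0.0507 m and y of eye_foot in the frame of clip between -0.013 and 0.013 m and height (world z) of clip below 0.012 m and value of joint keeper below 0.12 rad and value of joint fence_gate below 0.08 rad and angle between clip's own z axis and vertical below 0.15 rad and linear speed of clip below 0.02 m/s); the robot touches nothing.
It fails at once if the hook rams the eye with more than 20 N (contact force between clip and eye_foot above 20 N).
It fails at once if another part is shifted by more than 30 mm (distance of any of piston, conrod, pushrod0, pushrod1, dipstick, wrench, plug_socket from where it was at the start of the episode above 0.03 m).
It also fails if it takes over 56 s, if anything falls off the work surface, if the arm or the gripper's body presses on something with over 40 N, if the wrist force passes 120 N, or if a joint passes its speed limit or range.

## Working session

There is one attempt and no reset: what is moved stays moved. The work goes in short steps, Python scripts to look and compute and a tool call to move; the robot and the scene stay as the last step left them, time stands still between calls to the robot, and variables do not carry over. Pictures are saved under pics/ and viewed, and the job is handed in when it is done.

Besides the shell and the picture viewer there is one more tool, called as a command line: name --argument value ..., lists and objects as JSON in quotes. jog_arm: Moves the arm, as the interface text tells. Its arguments: {"type":"object","properties":{"motion":{"type":"array"},"newtons":{"type":"number"}},"required":["motion"]}

```bash
mkdir -p pics; python3 - <<'E'
from bench import get_obs, vision
import cv2,numpy as np
print(get_obs())
for n in("scene","top","wrist"):
    c=vision.get_calibration(n);print(n,c)
    im=vision.grab_frame(n);cv2.imwrite(f"pics/{n}0.png",im[:,:,::-1])
E
```

```text
{'clock': 0.0, 'joints': array([-1.23809719,  0.47776668,  0.02231541,  1.55644384, -0.01146162,
        1.10927998, -0.08311906]), 'qvel': array([-9.46143305e-05,  9.75207663e-04, -2.02861192e-04,  1.12648988e-03,
       -1.12320792e-03, -1.68668538e-04, -8.11352351e-04]), 'tau': array([ 1.68119466e-03, -5.96469212e+01,  1.60849784e+00, -2.81171858e+01,
        1.25407198e-02,  9.78663156e-03,  2.36207529e-05]), 'tcp_pos': array([0.28774366, 0.60990822, 0.20615091]), 'orientation': array([-1.38715471, -0.87769258,  0.88000207]), 'contact_force': array([-0.12247991,  0.65986156,  0.16433296]), 'moment': array([0.03778138, 0.00113915, 0.00913921]), 'grip_width': 0.0854506749283496}
scene {'camera_matrix': array([[446.6333455 ,   0.        , 318.36431536],
       [  0.        , 446.6333455 , 238.59598646],
       [  0.        ,   0.        ,   1.        ]]), 'k1': -0.09208067332661286, 'world_from_camera': array([[-0.74697159,  0.46695895, -0.47326819,  0.93601798],
       [ 0.66481311,  0.53267992, -0.5237133 ,  0.44624607],
       [ 0.00754785, -0.70583386, -0.7083372 ,  0.74182788],
[... 501 characters left out ...]
 -9.94486534e-01,
         1.38451545e+00],
       [ 0.00000000e+00,  0.00000000e+00,  0.00000000e+00,
         1.00000000e+00]])}
wrist {'camera_matrix': array([[333.51820995,   0.        , 318.22928322],
       [  0.        , 333.51820995, 236.64718087],
       [  0.        ,   0.        ,   1.        ]]), 'k1': 0.012334376230191112, 'world_from_camera': array([[ 4.26315132e-01,  8.67517797e-01,  2.56258230e-01,
         2.20985952e-01],
       [ 9.04574369e-01, -4.08604109e-01, -1.21605480e-01,
         6.42174256e-01],
       [-7.86752580e-04,  2.83646883e-01, -9.58928478e-01,
         3.72165515e-01],
       [ 0.00000000e+00,  0.00000000e+00,  0.00000000e+00,
         1.00000000e+00]])}
```

View pics/scene0.png

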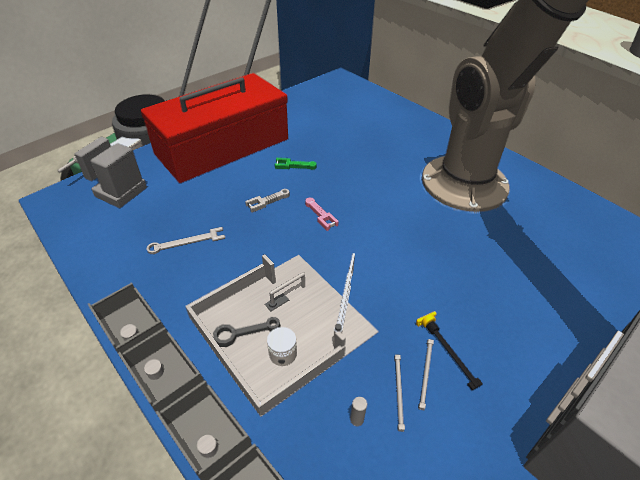

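View pics/top0.png

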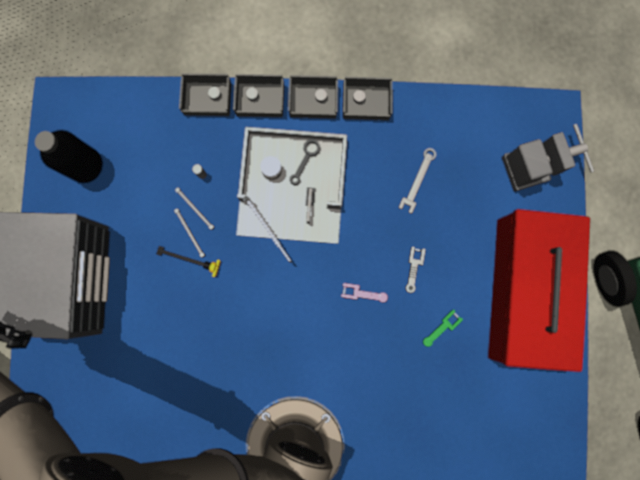

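```bash
cat > h.py <<'E'
import numpy as np,cv2
from bench import get_obs,vision
from scipy.spatial.transform import Rotation as R
def ray(c,u,v):
    K=c["camera_matrix"];x,y=(u-K[0,2])/K[0,0],(v-K[1,2])/K[1,1]
    rd=np.hypot(x,y);r=rd
    for _ in range(30): r=rd/(1+c["k1"]*r*r)
    s=r/rd if rd>0 else 1
    T=c["world_from_camera"];d=T[:3,:3]@[x*s,y*s,1];return T[:3,3],d
def plane(c,u,v,z):
    o,d=ray(c,u,v);return o+d*(z-o[2])/d[2]
def proj(c,p):
    T=c["world_from_camera"];q=T[:3,:3].T@(np.array(p)-T[:3,3]);x,y=q[0]/q[2],q[1]/q[2]
    f=1+c["k1"]*(x*x+y*y);K=c["camera_matrix"];return K[0,0]*x*f+K[0,2],K[1,1]*y*f+K[1,2]
E
python3 - <<'E'
import cv2
im=cv2.imread('pics/top0.png')
cv2.imwrite('pics/top0a.png',cv2.resize(im[130:330,130:400],None,fx=2.9,fy=2.9,interpolation=cv2.INTER_CUBIC))
E
```

```text
(no output)
```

View pics/top0a.png

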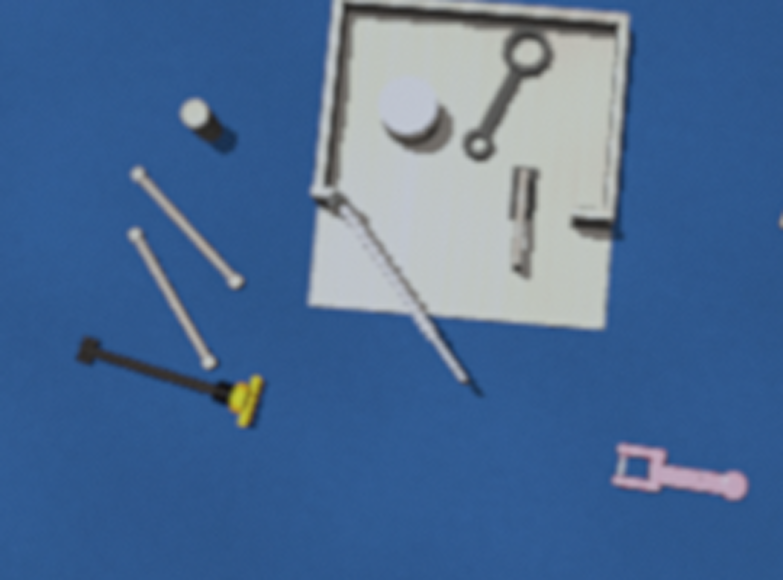

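```bash
python3 - <<'E'
import cv2
im=cv2.imread('pics/top0.png')
cv2.imwrite('pics/top0b.png',cv2.resize(im[230:310,330:460],None,fx=6,fy=6,interpolation=cv2.INTER_CUBIC))
im=cv2.imread('pics/scene0.png')
cv2.imwrite('pics/sc0a.png',cv2.resize(im[170:420,180:380],None,fx=2.4,fy=2.4,interpolation=cv2.INTER_CUBIC))
E
```

```text
(no output)
```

View pics/top0b.png

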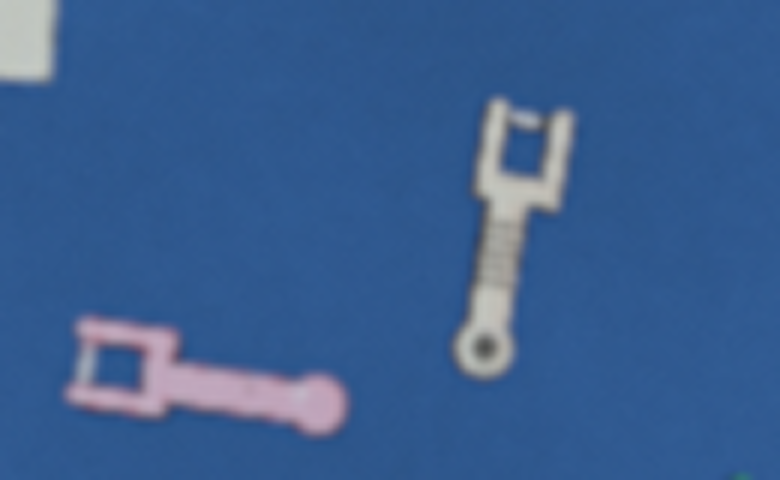

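View pics/sc0a.png

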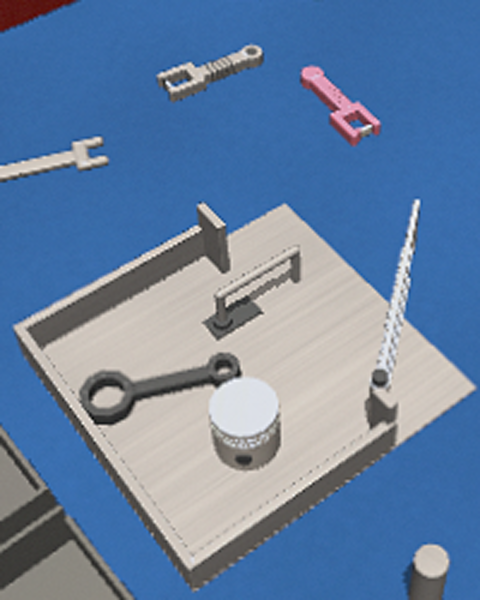

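```bash
python3 - <<'E'
from h import *
c=vision.get_calibration("top");s=vision.get_calibration("scene")
Z=lambda u,v:(130+u/2.9,130+v/2.9)
def P(n,u,v,z): print(n,plane(c,*Z(u,v),z).round(4))
P("FL",308,304,.002);P("FR",605,328,.002)
P("BLtop",333,1,.038);P("BRtop",629,14,.038)
P("leftwall end top",313,192,.038);P("hinge top",335,203,.064);P("gate free top",466,380,.064)
P("eye top far",525,170,.046)
Z=lambda u,v:(330+u/6,230+v/6)
for n,u,v in(("tail",484,348),("jawL tip",500,98),("jawR tip",564,112),("jawR back",555,210),("jawL back",480,195)):P(n,u,v,.014)
Z=lambda u,v:(180+u/2.4,170+v/2.4)
def S(n,u,v,z): print("S",n,plane(s,*Z(u,v),z).round(4))
S("FR",286,204,.002);S("FL",475,388,.002);S("BL",193,565,.038);S("BR",17,328,.038);S("hinge",380,378,.064);S("gatefree",417,203,.064)
S("eye rear top",221,295,.046);S("eye front top",297,248,.046);S("front leg foot",295,280,.002);S("tail",253,50,.014)
E
```

```text
FL [0.524  0.1647 0.002 ]
FR [ 0.5098 -0.0971  0.002 ]
BLtop [0.7885 0.1496 0.038 ]
BRtop [ 0.7833 -0.1107  0.038 ]
leftwall end top [0.6174 0.1594 0.038 ]
hinge top [0.6035 0.1364 0.064 ]
gate free top [0.4564 0.0207 0.064 ]
eye top far [ 0.6397 -0.0235  0.046 ]
tail [ 0.4001 -0.2801  0.014 ]
jawL tip [ 0.5054 -0.2859  0.014 ]
jawR tip [ 0.5002 -0.3131  0.014 ]
jawR back [ 0.4587 -0.3096  0.014 ]
jawL back [ 0.4642 -0.2778  0.014 ]
S FR [ 0.509  -0.0903  0.002 ]
S FL [0.5246 0.1669 0.002 ]
S BL [0.7935 0.1514 0.038 ]
S BR [ 0.7818 -0.1028  0.038 ]
S hinge [0.6059 0.1369 0.064 ]
S gatefree [0.4591 0.0284 0.064 ]
S eye rear top [ 0.6396 -0.0156  0.046 ]
S eye front top [ 0.5601 -0.0131  0.046 ]
S front leg foot [ 0.5616 -0.0151  0.002 ]
S tail [ 0.3981 -0.2777  0.014 ]
```

```bash
cat >> h.py <<'E'
def tool():
    o=get_obs();return o["tcp_pos"],R.from_rotvec(o["orientation"]).as_matrix(),o
E
python3 - <<'E'
from h import *
p,M,o=tool();print(M.round(3))
c=vision.get_calibration("wrist")["world_from_camera"]
print("cam in tool",(M.T@(c[:3,3]-p)).round(4)); print((M.T@c[:3,:3]).round(3))
E
```

```text
[[ 0.427 -0.    -0.904]
 [ 0.904 -0.001  0.427]
 [-0.001 -1.    -0.   ]]
cam in tool [ 0.0004 -0.166   0.0742]
[[ 1.     0.     0.001]
 [-0.001 -0.284  0.959]
 [ 0.    -0.959 -0.284]]
```

View pics/wrist0.png

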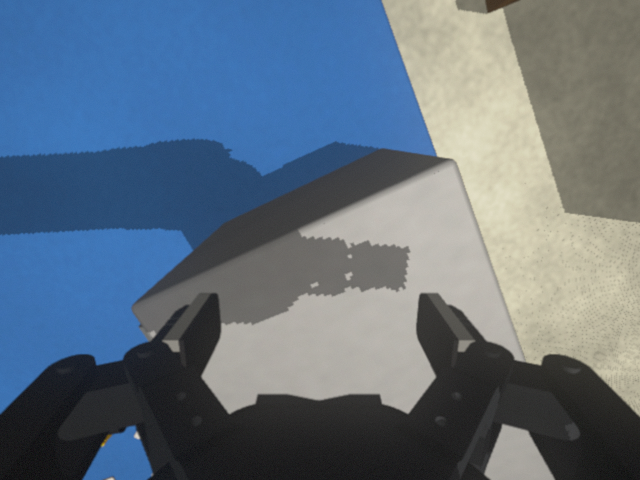

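jog_arm --motion '[{"ay":-0.128,"gripper":0},{"ay":-0.128},{"ay":-0.129},{"tx":-40,"tz":-20},{"tx":-40,"tz":-20},{"tx":-40,"tz":-20},{"tx":-40,"tz":-20},{"tx":-40,"tz":-20},{"tx":-40,"tz":-20},{"tx":-40,"tz":-20},{"tx":-40,"tz":-20},{"tx":-40,"tz":-20}]'

```text
schema error: expected keys gripper, tx, ty, tz, ax, ay, az
```

jog_arm --motion '[{"gripper":0,"tx":0,"ty":0,"tz":0,"ax":0,"ay":-0.128,"az":0},{"gripper":0,"tx":0,"ty":0,"tz":0,"ax":0,"ay":-0.128,"az":0},{"gripper":0,"tx":0,"ty":0,"tz":0,"ax":0,"ay":-0.129,"az":0},{"gripper":0,"tx":-40,"ty":0,"tz":-20,"ax":0,"ay":0,"az":0},{"gripper":0,"tx":-40,"ty":0,"tz":-20,"ax":0,"ay":0,"az":0},{"gripper":0,"tx":-40,"ty":0,"tz":-20,"ax":0,"ay":0,"az":0},{"gripper":0,"tx":-40,"ty":0,"tz":-20,"ax":0,"ay":0,"az":0},{"gripper":0,"tx":-40,"ty":0,"tz":-20,"ax":0,"ay":0,"az":0},{"gripper":0,"tx":-40,"ty":0,"tz":-20,"ax":0,"ay":0,"az":0},{"gripper":0,"tx":-40,"ty":0,"tz":-20,"ax":0,"ay":0,"az":0},{"gripper":0,"tx":-40,"ty":0,"tz":-20,"ax":0,"ay":0,"az":0},{"gripper":0,"tx":-40,"ty":0,"tz":-20,"ax":0,"ay":0,"az":0}]'

```text
clock: 1.35
tcp_pos: [0.4479, 0.2391, 0.2071]
orientation: [-1.235, -1.168, 1.168]
contact_force: [0.1, 0.8, 0.2]
grip_width: 0.0002
```

jog_arm --motion '[{"gripper":0,"tx":-40,"ty":0,"tz":-20,"ax":0,"ay":0,"az":0},{"gripper":0,"tx":-40,"ty":0,"tz":-20,"ax":0,"ay":0,"az":0},{"gripper":0,"tx":-41,"ty":0,"tz":-23,"ax":0,"ay":0,"az":0},{"gripper":0,"tx":0,"ty":0,"tz":0,"ax":0,"ay":0,"az":0}]'

```text
clock: 1.75
tcp_pos: [0.506, 0.1093, 0.2072]
orientation: [-1.243, -1.16, 1.162]
contact_force: [0.0, 0.4, -0.1]
grip_width: -0.0001
```

```bash
python3 - <<'E'
from h import *
p,M,o=tool();print(p,M.round(3),o["contact_force"])
c=vision.get_calibration("wrist");im=vision.grab_frame("wrist");cv2.imwrite("pics/w1.png",im[:,:,::-1])
np.save("w1.npy",c["world_from_camera"])
E
```

```text
[0.50597838 0.1093162  0.20721493] [[ 0.066  0.001 -0.998]
 [ 0.998 -0.003  0.066]
 [-0.003 -1.    -0.001]] [ 0.03310055  0.3751147  -0.06162452]
```

View pics/w1.png

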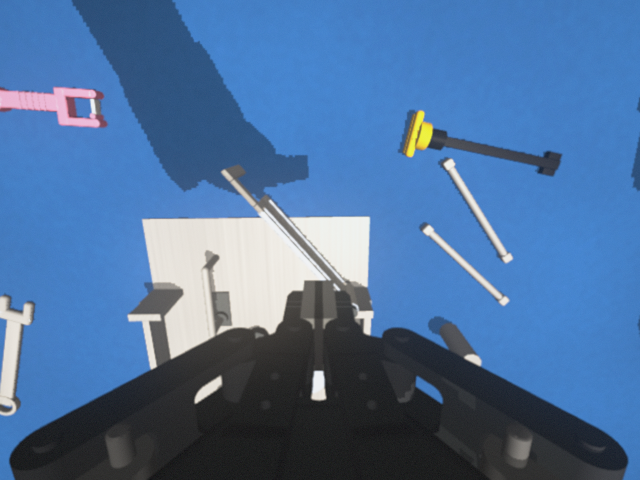

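```bash
python3 - <<'E'
from h import *
c=vision.get_calibration("wrist")
for n,u,v,z in(("FR",143,219,.002),("FL",370,217,.002),("gate free top",230,172,.064),("g2",330,282,.064),("eye front top",210,258,.046)):print(n,plane(c,u,v,z).round(4))
E
```

```text
FR [ 0.5074 -0.0858  0.002 ]
FL [0.5211 0.1723 0.002 ]
gate free top [0.456  0.0366 0.064 ]
g2 [0.5707 0.122  0.064 ]
eye front top [ 0.5439 -0.0011  0.046 ]
```

jog_arm --motion '[{"gripper":0,"tx":0,"ty":40,"tz":0,"ax":0,"ay":0,"az":0},{"gripper":0,"tx":0,"ty":40,"tz":0,"ax":0,"ay":0,"az":0},{"gripper":0,"tx":0,"ty":40,"tz":0,"ax":0,"ay":0,"az":0},{"gripper":0,"tx":0,"ty":38,"tz":0,"ax":0,"ay":0,"az":0},{"gripper":0,"tx":-6,"ty":0,"tz":-8,"ax":0,"ay":0,"az":0},{"gripper":0,"tx":-6,"ty":0,"tz":-8,"ax":0,"ay":0,"az":0},{"gripper":0,"tx":-6,"ty":0,"tz":-8,"ax":0,"ay":0,"az":0},{"gripper":0,"tx":-6,"ty":0,"tz":-8,"ax":0,"ay":0,"az":0},{"gripper":0,"tx":-6,"ty":0,"tz":-8,"ax":0,"ay":0,"az":0},{"gripper":0,"tx":-6,"ty":0,"tz":-8,"ax":0,"ay":0,"az":0},{"gripper":0,"tx":-6,"ty":0,"tz":-8,"ax":0,"ay":0,"az":0},{"gripper":0,"tx":-6,"ty":0,"tz":-8,"ax":0,"ay":0,"az":0}]'

```text
clock: 3.0
tcp_pos: [0.5657, 0.0646, 0.0492]
orientation: [-1.235, -1.168, 1.168]
contact_force: [-0.5, -0.5, 0.4]
grip_width: 0.0001
```

```bash
python3 - <<'E'
from h import *
im=vision.grab_frame("top")[:,:,::-1];cv2.imwrite("pics/t2.png",cv2.resize(im[130:330,180:400],None,fx=2.9,fy=2.9,interpolation=cv2.INTER_CUBIC))
E
```

```text
(no output)
```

View pics/t2.png

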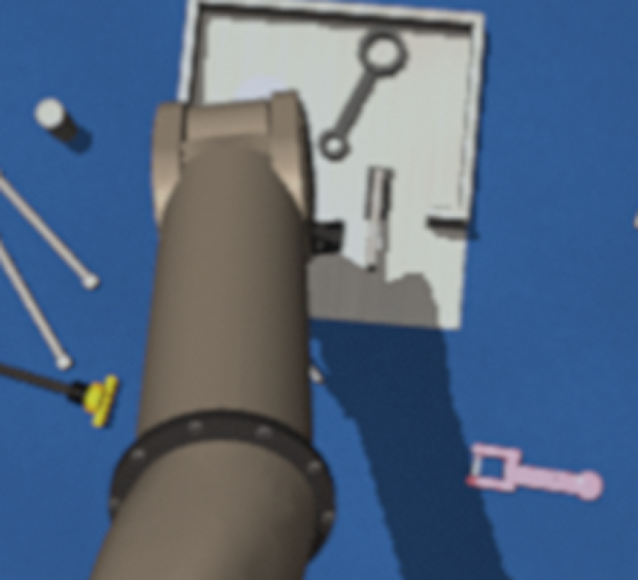

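```bash
python3 - <<'E'
from h import *
im=vision.grab_frame("scene")[:,:,::-1];cv2.imwrite("pics/s2.png",cv2.resize(im[170:420,180:440],None,fx=2.4,fy=2.4,interpolation=cv2.INTER_CUBIC))
im=vision.grab_frame("wrist")[:,:,::-1];cv2.imwrite("pics/w2.png",im)
E
```

```text
(no output)
```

View pics/s2.png

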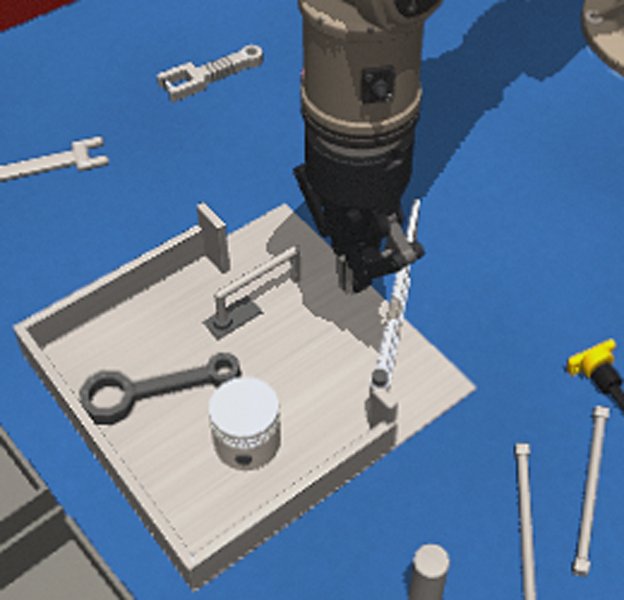

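View pics/w2.png

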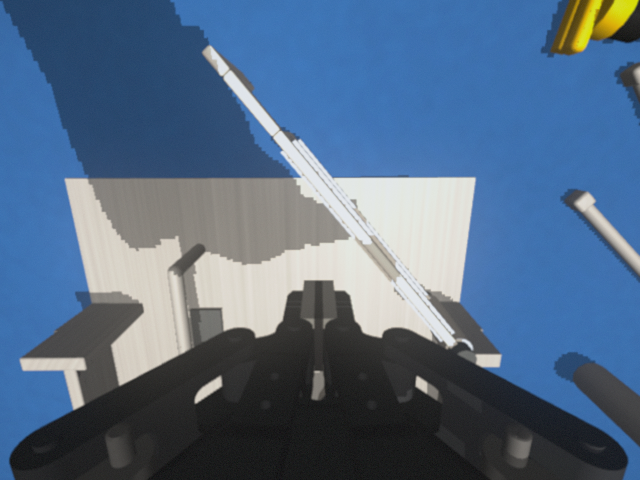

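```bash
python3 - <<'E'
from h import *
c=vision.get_calibration("wrist")
for n,u,v,z in(("FR",66,179,.002),("FL",475,178,.002),("gate free top",210,52,.064),("g2",440,338,.064),("eye front top",200,248,.046),("pin",463,348,.064)):print(n,plane(c,u,v,z).round(4))
print(proj(c,tool()[0]))
c["world_from_camera"]=np.load("w1.npy")
print(proj(c,[.506,.109,.05]),proj(c,[.506,.109,.19]))
E
```

```text
FR [ 0.508  -0.0898  0.002 ]
FL [0.5218 0.1674 0.002 ]
gate free top [0.4563 0.0282 0.064 ]
g2 [0.5946 0.1272 0.064 ]
eye front top [0.5444 0.0039 0.046 ]
pin [0.6012 0.1394 0.064 ]
(np.float64(315.8732635647491), np.float64(280.6465046678342))
(np.float64(316.9587356769981), np.float64(215.33943280267792)) (np.float64(315.6782302258432), np.float64(268.55098148016117))
```

jog_arm --motion '[{"gripper":0,"tx":0,"ty":-35,"tz":0,"ax":0,"ay":0,"az":0},{"gripper":0,"tx":0,"ty":-35,"tz":0,"ax":0,"ay":0,"az":0},{"gripper":0,"tx":24,"ty":0,"tz":32,"ax":0,"ay":0,"az":0},{"gripper":0,"tx":24,"ty":0,"tz":32,"ax":0,"ay":0,"az":0},{"gripper":0,"tx":0,"ty":40,"tz":0,"ax":0,"ay":0,"az":0},{"gripper":0,"tx":0,"ty":40,"tz":0,"ax":0,"ay":0,"az":0},{"gripper":0,"tx":0,"ty":0,"tz":0,"ax":0,"ay":0,"az":0}]'

```text
clock: 3.85
tcp_pos: [0.4993, 0.1163, 0.0353]
orientation: [-1.23, -1.162, 1.176]
contact_force: [-1.0, -0.2, -0.1]
grip_width: 0.0
```

```bash
python3 - <<'E'
from h import *
print(tool()[0])
im=vision.grab_frame("wrist")[:,:,::-1];cv2.imwrite("pics/w3.png",im)
E
```

```text
[0.49926631 0.11630513 0.03525425]
```

View pics/w3.png

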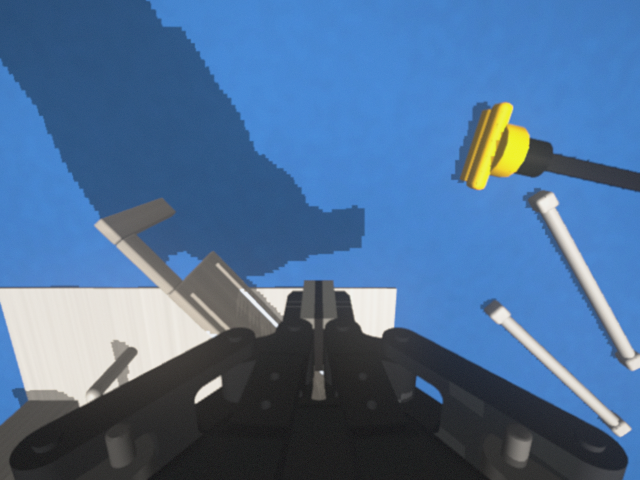

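jog_arm --motion '[{"gripper":0,"tx":-5,"ty":0,"tz":-6,"ax":0,"ay":0,"az":0},{"gripper":0,"tx":-5,"ty":0,"tz":-6,"ax":0,"ay":0,"az":0},{"gripper":0,"tx":-5,"ty":0,"tz":-6,"ax":0,"ay":0,"az":0},{"gripper":0,"tx":-5,"ty":0,"tz":-6,"ax":0,"ay":0,"az":0},{"gripper":0,"tx":-5,"ty":0,"tz":-6,"ax":0,"ay":0,"az":0}]'

```text
clock: 4.4
tcp_pos: [0.5333, 0.0894, 0.0397]
orientation: [-1.236, -1.168, 1.167]
contact_force: [-1.0, -0.6, 4.1]
grip_width: 0.0003
```

```bash
python3 - <<'E'
from h import *
print(tool()[0])
im=vision.grab_frame("wrist")[:,:,::-1];cv2.imwrite("pics/w4.png",im)
E
```

```text
[0.5332519  0.08937301 0.039745  ]
```

View pics/w4.png

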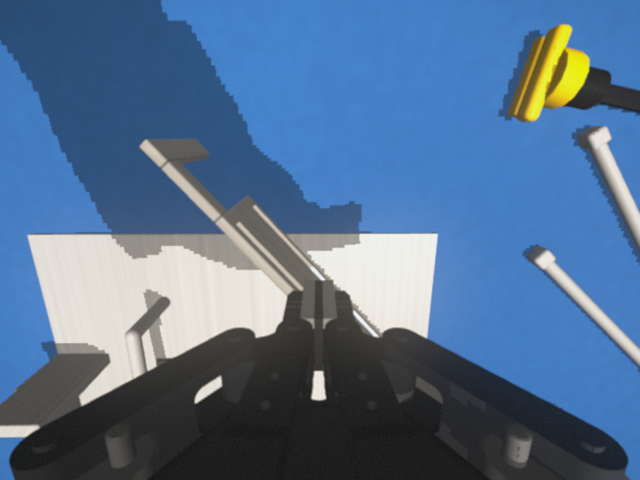

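jog_arm --motion '[{"gripper":0,"tx":-3,"ty":0,"tz":-4,"ax":0,"ay":0,"az":0},{"gripper":0,"tx":-3,"ty":0,"tz":-4,"ax":0,"ay":0,"az":0},{"gripper":0,"tx":-3,"ty":0,"tz":-4,"ax":0,"ay":0,"az":0}]'

```text
clock: 4.75
tcp_pos: [0.5433, 0.0792, 0.0396]
orientation: [-1.235, -1.166, 1.169]
contact_force: [-3.4, -2.5, 8.1]
grip_width: 0.0002
```

```bash
python3 - <<'E'
from h import *
print(tool()[0])
im=vision.grab_frame("wrist")[:,:,::-1];cv2.imwrite("pics/w5.png",im)
E
```

```text
[0.54326038 0.07916224 0.03957201]
```

View pics/w5.png

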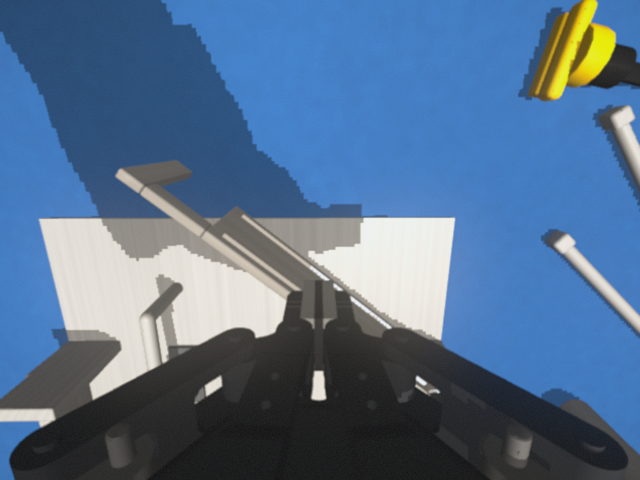

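jog_arm --motion '[{"gripper":0,"tx":-2,"ty":0,"tz":-4,"ax":0,"ay":0,"az":0},{"gripper":0,"tx":-2,"ty":0,"tz":-4,"ax":0,"ay":0,"az":0},{"gripper":0,"tx":-2,"ty":0,"tz":-4,"ax":0,"ay":0,"az":0},{"gripper":0,"tx":-2,"ty":0,"tz":-4,"ax":0,"ay":0,"az":0}]'

```text
clock: 5.2
tcp_pos: [0.5593, 0.0703, 0.0397]
orientation: [-1.236, -1.167, 1.168]
contact_force: [-3.4, -2.8, 7.1]
grip_width: 0.0001
```

```bash
python3 - <<'E'
from h import *
print(tool()[0])
im=vision.grab_frame("wrist")[:,:,::-1];cv2.imwrite("pics/w6.png",im)
im=vision.grab_frame("scene")[:,:,::-1];cv2.imwrite("pics/s6.png",cv2.resize(im[170:420,180:440],None,fx=2.4,fy=2.4,interpolation=cv2.INTER_CUBIC))
E
```

```text
[0.55931311 0.07029698 0.03968439]
```

View pics/w6.png

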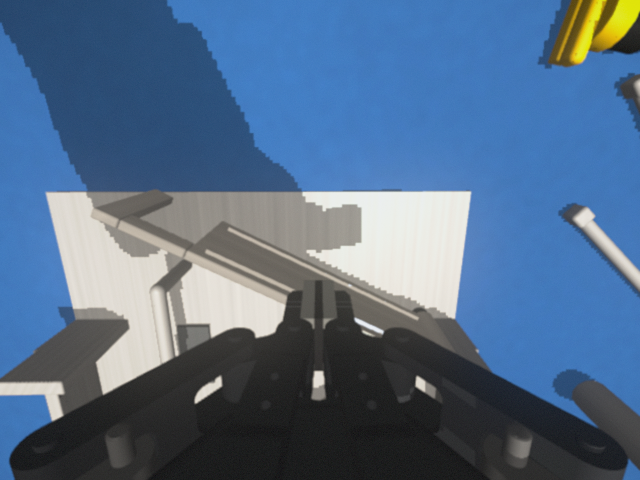

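View pics/s6.png

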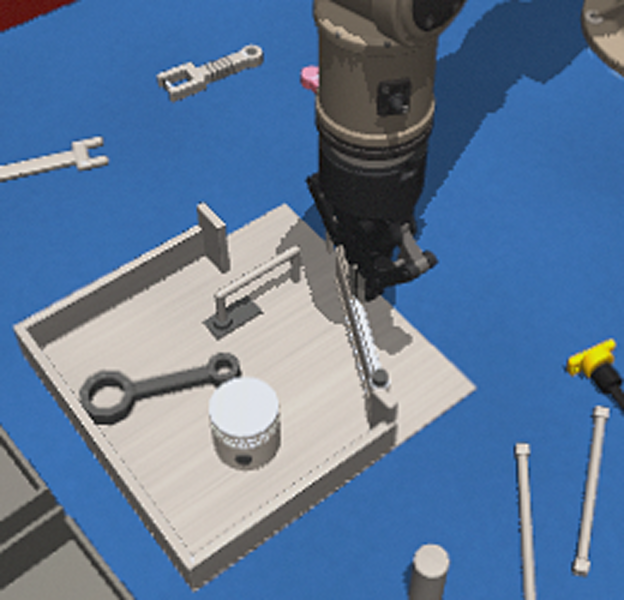

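jog_arm --motion '[{"gripper":0,"tx":-1,"ty":0,"tz":-4,"ax":0,"ay":0,"az":0},{"gripper":0,"tx":-1,"ty":0,"tz":-4,"ax":0,"ay":0,"az":0},{"gripper":0,"tx":-1,"ty":0,"tz":-4,"ax":0,"ay":0,"az":0},{"gripper":0,"tx":-1,"ty":0,"tz":-3,"ax":0,"ay":0,"az":0}]'

```text
clock: 5.7
tcp_pos: [0.5745, 0.0652, 0.0397]
orientation: [-1.236, -1.167, 1.168]
contact_force: [-2.2, -3.1, 7.0]
grip_width: 0.0001
```

```bash
python3 - <<'E'
from h import *
im=vision.grab_frame("wrist")[:,:,::-1];cv2.imwrite("pics/w7.png",im)
E
```

```text
(no output)
```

View pics/w7.png

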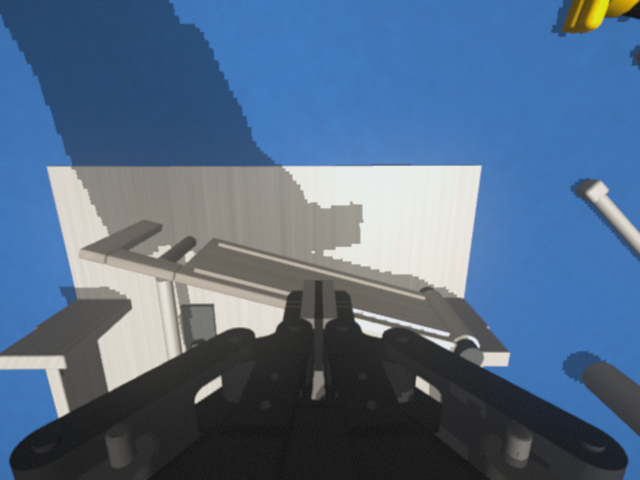

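jog_arm --motion '[{"gripper":0,"tx":0,"ty":0,"tz":-3,"ax":0,"ay":0,"az":0},{"gripper":0,"tx":0,"ty":0,"tz":-3,"ax":0,"ay":0,"az":0},{"gripper":0,"tx":0,"ty":0,"tz":-3,"ax":0,"ay":0,"az":0},{"gripper":0,"tx":0,"ty":0,"tz":-2,"ax":0,"ay":0,"az":0},{"gripper":0,"tx":0,"ty":0,"tz":-2,"ax":0,"ay":0,"az":0}]'

```text
clock: 6.25
tcp_pos: [0.5876, 0.064, 0.0398]
orientation: [-1.237, -1.167, 1.168]
contact_force: [-2.2, -3.9, 7.4]
grip_width: 0.0001
```

```bash
python3 - <<'E'
from h import *
im=vision.grab_frame("wrist")[:,:,::-1];cv2.imwrite("pics/w8.png",im)
E
```

```text
(no output)
```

View pics/w8.png

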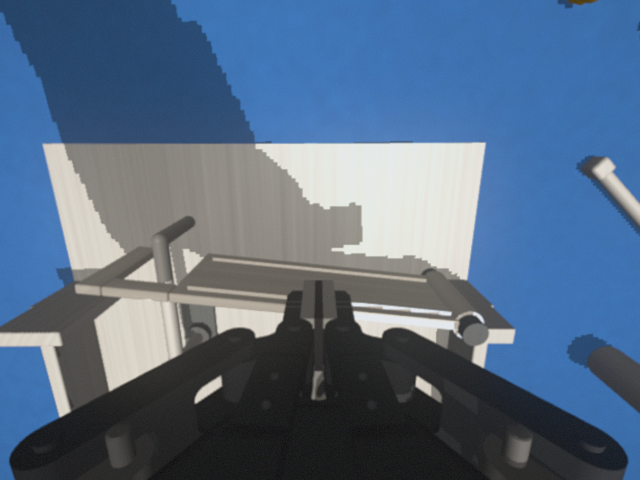

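jog_arm --motion '[{"gripper":0,"tx":0,"ty":0,"tz":-2,"ax":0,"ay":0,"az":0},{"gripper":0,"tx":0,"ty":0,"tz":-1.5,"ax":0,"ay":0,"az":0},{"gripper":0,"tx":0,"ty":0,"tz":-1,"ax":0,"ay":0,"az":0}]'

```text
clock: 6.6
tcp_pos: [0.5922, 0.0638, 0.0398]
orientation: [-1.237, -1.167, 1.168]
contact_force: [-1.3, -3.6, 6.6]
grip_width: -0.0001
```

jog_arm --motion '[{"gripper":0,"tx":0,"ty":0,"tz":-1.5,"ax":0,"ay":0,"az":0},{"gripper":0,"tx":0,"ty":0,"tz":-1,"ax":0,"ay":0,"az":0}]'

```text
clock: 6.8
tcp_pos: [0.5947, 0.0639, 0.0398]
orientation: [-1.237, -1.167, 1.168]
contact_force: [-0.5, -3.1, 5.7]
grip_width: -0.0004
```

```bash
python3 - <<'E'
from h import *
im=vision.grab_frame("wrist")[:,:,::-1];cv2.imwrite("pics/w9.png",im)
E
```

```text
(no output)
```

View pics/w9.png

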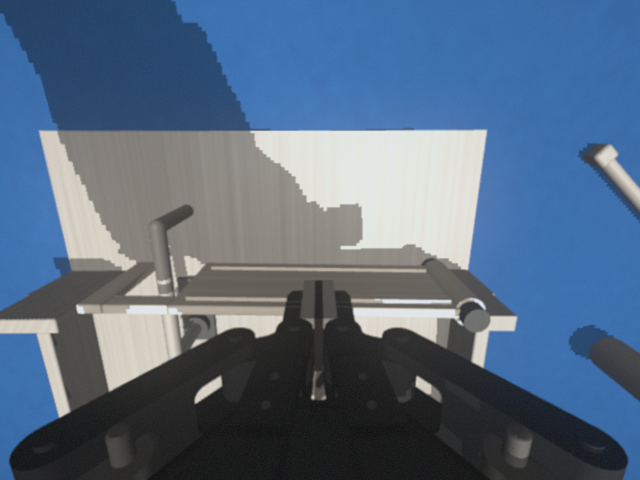

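jog_arm --motion '[{"gripper":0,"tx":0,"ty":0,"tz":-1,"ax":0,"ay":0,"az":0},{"gripper":0,"tx":0,"ty":0,"tz":-1,"ax":0,"ay":0,"az":0},{"gripper":0,"tx":0,"ty":0,"tz":0,"ax":0,"ay":0,"az":0}]'

```text
clock: 7.15
tcp_pos: [0.596, 0.0639, 0.0398]
orientation: [-1.236, -1.166, 1.168]
contact_force: [-3.4, -4.0, 8.4]
grip_width: -0.0001
```

```bash
python3 - <<'E'
from h import *
im=vision.grab_frame("wrist")[:,:,::-1];cv2.imwrite("pics/w10.png",im)
im=vision.grab_frame("scene")[:,:,::-1];cv2.imwrite("pics/s10.png",cv2.resize(im[170:420,180:440],None,fx=2.4,fy=2.4,interpolation=cv2.INTER_CUBIC))
E
```

```text
(no output)
```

View pics/w10.png

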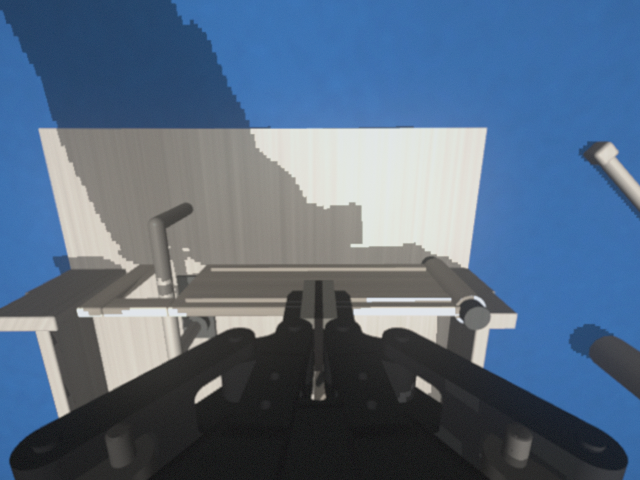

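View pics/s10.png

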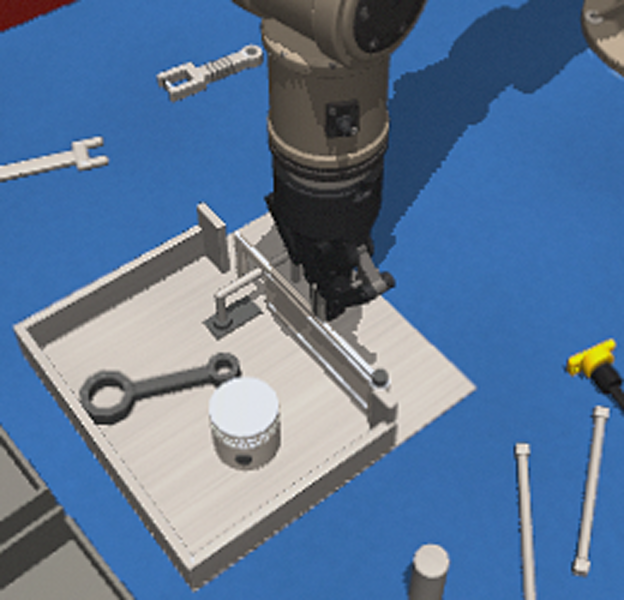

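```bash
python3 - <<'E'
from h import *
s=vision.get_calibration("scene")
Z=lambda u,v:(180+u/2.4,170+v/2.4)
a=plane(s,*Z(238,236),.064);b=plane(s,*Z(376,373),.064);print(a,b,np.arctan2(*(b-a)[:2]))
c=vision.get_calibration("wrist")
for n,u,v,z in(("FR",40,129,.002),("FL",486,128,.002),("gf",80,313,.064),("gh",455,316,.064),("eyetop front",190,208,.046)):print(n,plane(c,u,v,z).round(4))
im=cv2.imread("pics/w10.png");cv2.imwrite("pics/w10a.png",cv2.resize(im[190:360,40:310],None,fx=2.9,fy=2.9,interpolation=cv2.INTER_CUBIC))
E
```

```text
[ 0.59845873 -0.04381926  0.064     ] [0.60510549 0.1317176  0.064     ] 0.03784721625402051
FR [ 0.5089 -0.0906  0.002 ]
FL [0.5226 0.1665 0.002 ]
gf [ 0.5955 -0.0475  0.064 ]
gh [0.6072 0.1296 0.064 ]
eyetop front [0.5516 0.0052 0.046 ]
```

View pics/w10a.png

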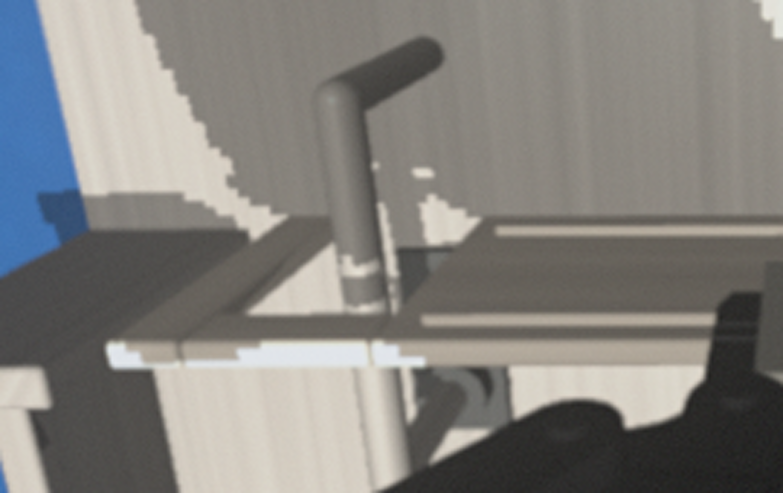

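jog_arm --motion '[{"gripper":0,"tx":0,"ty":0,"tz":8,"ax":0,"ay":0,"az":0},{"gripper":0,"tx":0,"ty":-20,"tz":22,"ax":0,"ay":0,"az":0},{"gripper":0,"tx":0,"ty":-50,"tz":0,"ax":0,"ay":0,"az":0},{"gripper":0,"tx":0,"ty":-50,"tz":0,"ax":0,"ay":0,"az":0},{"gripper":50,"tx":-44,"ty":-6,"tz":14,"ax":0,"ay":0,"az":0},{"gripper":50,"tx":-44,"ty":-6,"tz":14,"ax":0,"ay":0,"az":0},{"gripper":50,"tx":-44,"ty":-6,"tz":14,"ax":0,"ay":0,"az":0},{"gripper":50,"tx":-44,"ty":-6,"tz":14,"ax":0,"ay":0,"az":0},{"gripper":50,"tx":-44,"ty":-6,"tz":14,"ax":0,"ay":0,"az":0},{"gripper":50,"tx":-44,"ty":-6,"tz":15,"ax":0,"ay":0,"az":0},{"gripper":50,"tx":-44,"ty":-6,"tz":15,"ax":0,"ay":0,"az":0},{"gripper":50,"tx":-44,"ty":-6,"tz":16,"ax":0,"ay":0,"az":0}]'

```text
clock: 8.45
tcp_pos: [0.4295, -0.2789, 0.2072]
orientation: [-1.234, -1.169, 1.168]
contact_force: [0.6, -0.8, -0.2]
grip_width: 0.05
```

jog_arm --motion '[{"gripper":50,"tx":0,"ty":0,"tz":0,"ax":0,"ay":0.1,"az":0},{"gripper":50,"tx":0,"ty":0,"tz":0,"ax":0,"ay":0,"az":0},{"gripper":50,"tx":0,"ty":0,"tz":0,"ax":0,"ay":0,"az":0}]'

```text
clock: 8.75
tcp_pos: [0.4309, -0.2766, 0.2067]
orientation: [-1.276, -1.097, 1.096]
contact_force: [-0.4, -0.1, -0.1]
grip_width: 0.0502
```

```bash
python3 - <<'E'
from h import *
p,M,o=tool();print(p,M.round(3))
c=vision.get_calibration("wrist");print(p,c["world_from_camera"][:3,3]);np.save("w11.npy",c["world_from_camera"])
im=vision.grab_frame("wrist")[:,:,::-1];cv2.imwrite("pics/w11.png",im)
im=vision.grab_frame("top")[:,:,::-1];cv2.imwrite("pics/t11.png",im)
cv2.imwrite("pics/t11a.png",cv2.resize(im[130:330,180:450],None,fx=2.9,fy=2.9,interpolation=cv2.INTER_CUBIC))
E
```

```text
[ 0.43087825 -0.27656935  0.2067011 ] [[ 0.151 -0.    -0.988]
 [ 0.988  0.001  0.151]
 [ 0.001 -1.     0.001]]
[ 0.43087825 -0.27656935  0.2067011 ] [ 0.35799062 -0.26465074  0.37268557]
```

View pics/w11.png

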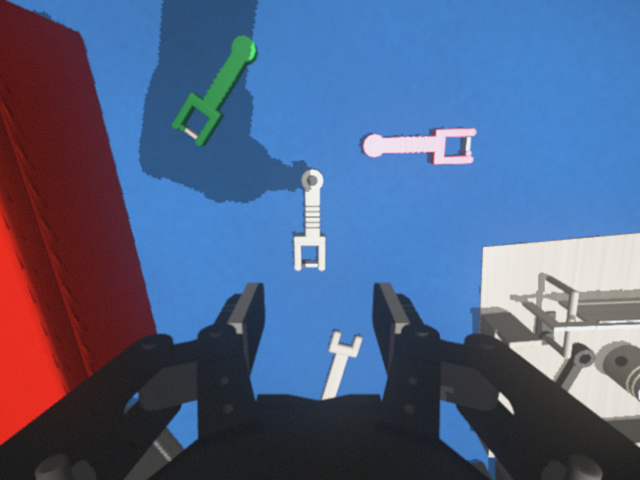

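View pics/t11a.png

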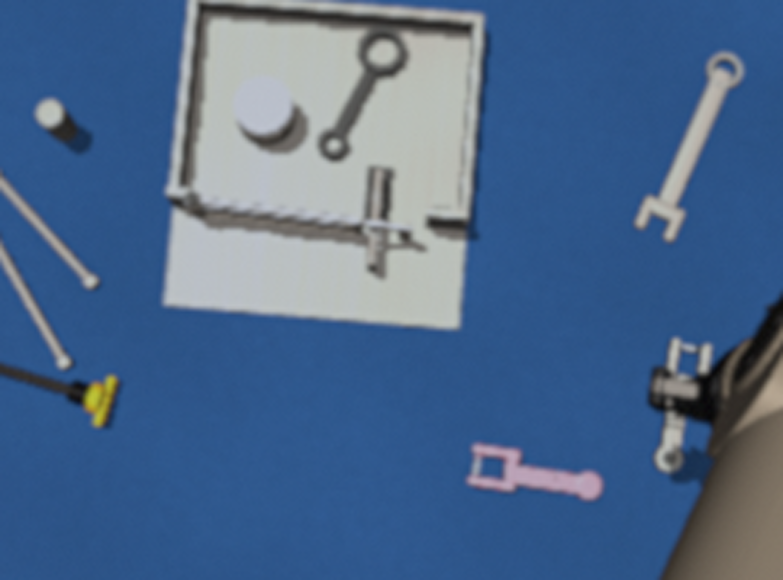

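```bash
python3 - <<'E'
import cv2
im=cv2.imread("pics/t11.png");cv2.imwrite("pics/t11b.png",cv2.resize(im[185:255,230:350],None,fx=6.5,fy=6.5,interpolation=cv2.INTER_CUBIC))
im=cv2.imread("pics/w11.png");cv2.imwrite("pics/w11a.png",cv2.resize(im[150:290,230:400],None,fx=4,fy=4,interpolation=cv2.INTER_CUBIC))
E
```

```text
(no output)
```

View pics/t11b.png

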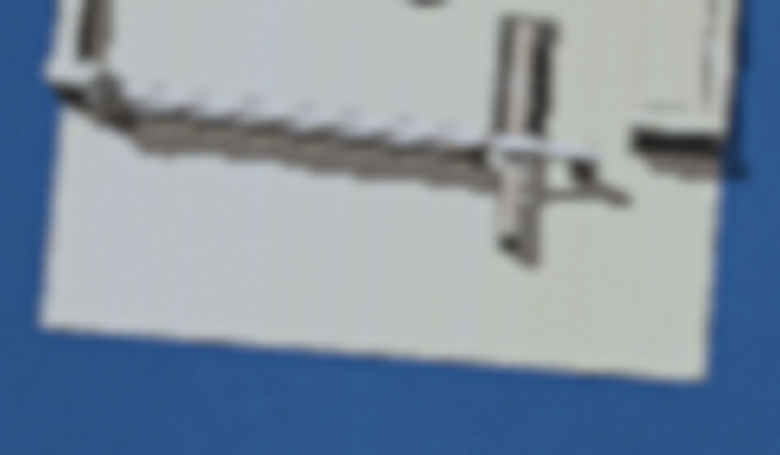

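View pics/w11a.png

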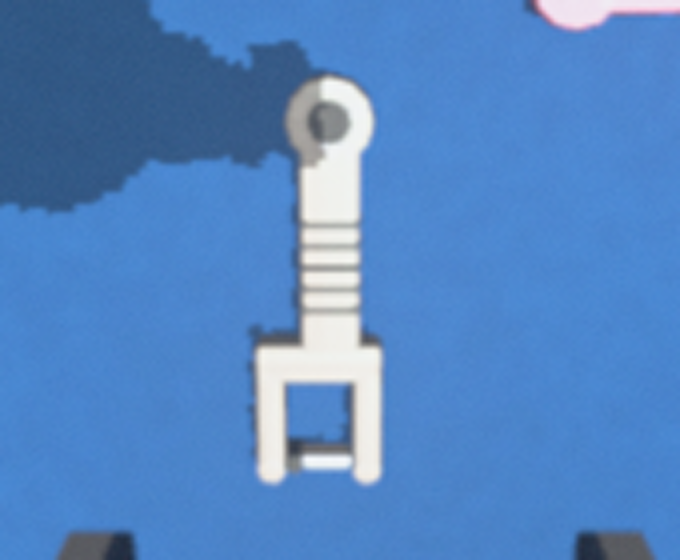

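```bash
python3 - <<'E'
from h import *
im=vision.grab_frame("scene")[:,:,::-1];cv2.imwrite("pics/s11.png",cv2.resize(im[235:345,240:360],None,fx=5,fy=5,interpolation=cv2.INTER_CUBIC))
im=cv2.imread("pics/w11.png");cv2.imwrite("pics/w11b.png",cv2.resize(im[230:390,470:640],None,fx=4,fy=4,interpolation=cv2.INTER_CUBIC))
E
```

```text
(no output)
```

View pics/s11.png

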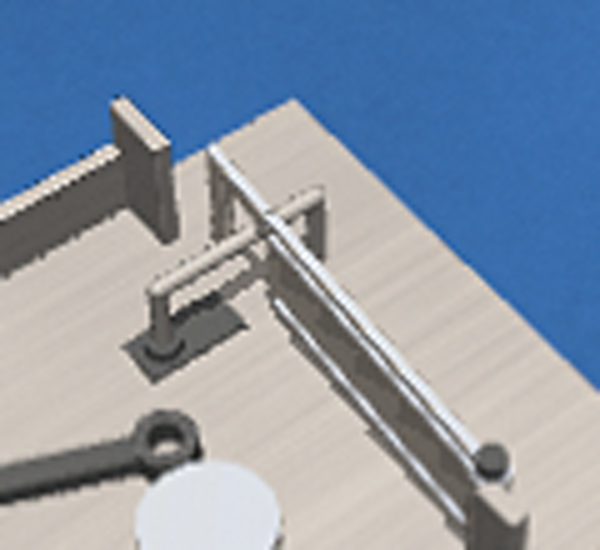

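View pics/w11b.png

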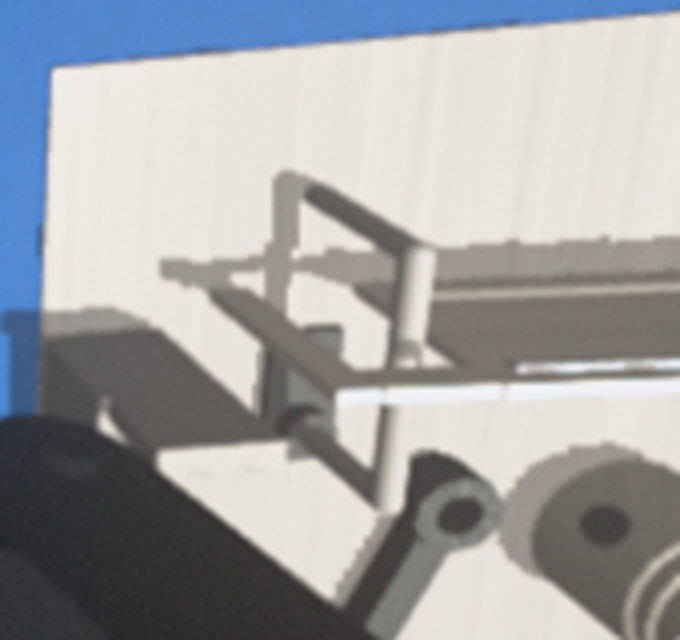

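```bash
python3 - <<'E'
from h import *
s=vision.get_calibration("scene");t=vision.get_calibration("top")
Z=lambda u,v:(240+u/5,235+v/5)
def L(n,c,Z,a,b,z):
    a=plane(c,*Z(*a),z);b=plane(c,*Z(*b),z);print(n,a.round(4),b.round(4),np.arctan2(*(b-a)[:2]).round(4))
L("scene gate top",s,Z,(212,150),(480,452),.064)
L("scene front",s,Z,(294,100),(594,386),.002)
print("pin",plane(s,*Z(491,457),.068), "plate top",plane(s,*Z(165,150),.064),plane(s,*Z(122,98),.064))
Z=lambda u,v:(230+u/6.5,185+v/6.5)
L("top gate",t,Z,(598,157),(132,97),.064)
L("top front",t,Z,(706,381),(40,327),.002)
w=vision.get_calibration("wrist");w["world_from_camera"]=np.load("w11.npy")
Z=lambda u,v:(470+u/4,230+v/4)
L("w gate",w,Z,(340,385),(680,376),.064)
L("w front",w,Z,(52,68),(680,12),.002)
E
```

```text
scene gate top [ 0.588  -0.0465  0.064 ] [0.606  0.1309 0.064 ] 0.101
scene front [ 0.5096 -0.0908  0.002 ] [0.5197 0.1095 0.002 ] 0.0501
pin [0.60643833 0.13691472 0.068     ] plate top [ 0.60232328 -0.05908183  0.064     ] [ 0.59817776 -0.09359698  0.064     ]
top gate [ 0.5856 -0.0519  0.064 ] [0.604  0.1246 0.064 ] 0.1034
top front [ 0.5085 -0.0971  0.002 ] [0.5227 0.1648 0.002 ] 0.0544
w gate [ 0.5818 -0.0487  0.064 ] [0.5918 0.0369 0.064 ] 0.1161
w front [ 0.5079 -0.0923  0.002 ] [0.5178 0.0841 0.002 ] 0.056
```

```bash
python3 - <<'E'
from h import *
w=vision.get_calibration("wrist");w["world_from_camera"]=np.load("w11.npy")
Z=lambda u,v:(230+u/4,150+v/4)
P=lambda u,v:plane(w,*Z(u,v),.014)[:2]
tail=P(330,121);tips=(P(271,484)+P(368,484))/2;j=P(382,346);k=P(255,346)
g1=(P(301,320)+P(360,320))/2;g0=(P(301,200)+P(360,200))/2
print(tail,tips,np.linalg.norm(tips-tail),j,k,np.linalg.norm(j-k))
d=tips-tail;y1=np.arctan2(d[1],d[0])+3.25/104
d=g1-g0;y2=np.arctan2(d[1],d[0]);e=j-k;y3=np.arctan2(e[1],e[0])-np.pi/2
print("yaws",y1,y2,y3)
for y in(y1,):
  print("origin",tail+.04*np.array([np.cos(y),np.sin(y)]))
p,M,o=tool();print(p,np.arctan2(M[1,0],M[0,0])-np.pi/2)
E
```

```text
[ 0.39980339 -0.27657506] [ 0.50227278 -0.29581088] 0.1042592591344963 [ 0.46385823 -0.27192497] [ 0.45846487 -0.3071077 ] 0.03559371529278105
yaws -0.15431294104309604 -0.15636744088189794 -0.15211177865962178
origin [ 0.43932808 -0.28272311]
[ 0.43120539 -0.27641019  0.20678228] -0.15179563066493662
```

jog_arm --motion '[{"gripper":40,"tx":-6,"ty":35,"tz":0,"ax":0,"ay":0,"az":0},{"gripper":40,"tx":0,"ty":40,"tz":0,"ax":0,"ay":0,"az":0},{"gripper":40,"tx":0,"ty":40,"tz":0,"ax":0,"ay":0,"az":0},{"gripper":40,"tx":0,"ty":40,"tz":0,"ax":0,"ay":0,"az":0},{"gripper":40,"tx":0,"ty":20,"tz":0,"ax":0,"ay":0,"az":0},{"gripper":40,"tx":0,"ty":13,"tz":0,"ax":0,"ay":0,"az":0},{"gripper":40,"tx":0,"ty":0,"tz":0,"ax":0,"ay":0,"az":0}]'

```text
clock: 9.6
tcp_pos: [0.4292, -0.2827, 0.0177]
orientation: [-1.275, -1.094, 1.095]
contact_force: [-0.9, 1.0, 0.7]
grip_width: 0.0399
```

```bash
python3 - <<'E'
from h import *
p,M,o=tool();print(p,o["contact_force"],o["grip_width"])
im=vision.grab_frame("wrist")[:,:,::-1];cv2.imwrite("pics/w12.png",im)
E
```

```text
[ 0.42919223 -0.28269651  0.01774131] [-0.87516745  0.96045284  0.74391514] 0.039871295661630266
```

View pics/w12.png

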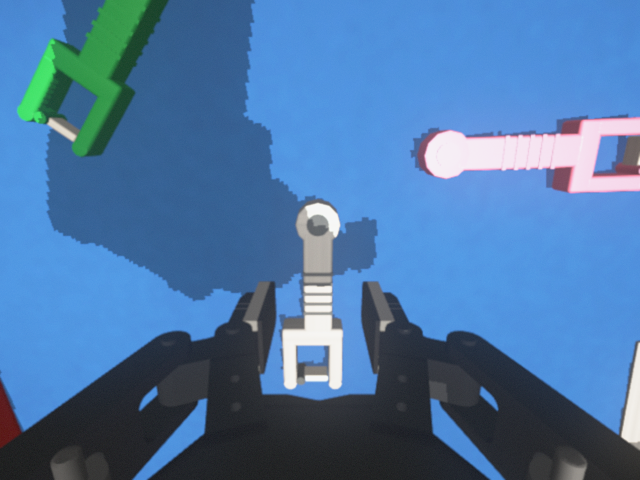

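jog_arm --motion '[{"gripper":5,"tx":0,"ty":0,"tz":0,"ax":0,"ay":0,"az":0},{"gripper":5,"tx":0,"ty":0,"tz":0,"ax":0,"ay":0,"az":0},{"gripper":5,"tx":0,"ty":0,"tz":0,"ax":0,"ay":0,"az":0},{"gripper":5,"tx":0,"ty":0,"tz":0,"ax":0,"ay":0,"az":0}]' --newtons 80

```text
clock: 10.05
tcp_pos: [0.4301, -0.2839, 0.0197]
orientation: [-1.28, -1.094, 1.093]
contact_force: [-0.7, -0.1, 0.3]
grip_width: 0.005
```

```bash
python3 - <<'E'
from h import *
p,M,o=tool();print(p,o["contact_force"],o["grip_width"])
im=vision.grab_frame("wrist")[:,:,::-1];cv2.imwrite("pics/w13.png",im)
im=vision.grab_frame("scene")[:,:,::-1];cv2.imwrite("pics/s13.png",cv2.resize(im[120:260,220:380],None,fx=5,fy=4,interpolation=cv2.INTER_CUBIC))
E
```

```text
[ 0.43013911 -0.28392227  0.01972944] [-0.66692313 -0.14434759  0.28596663] 0.005041200379837171
```

View pics/w13.png

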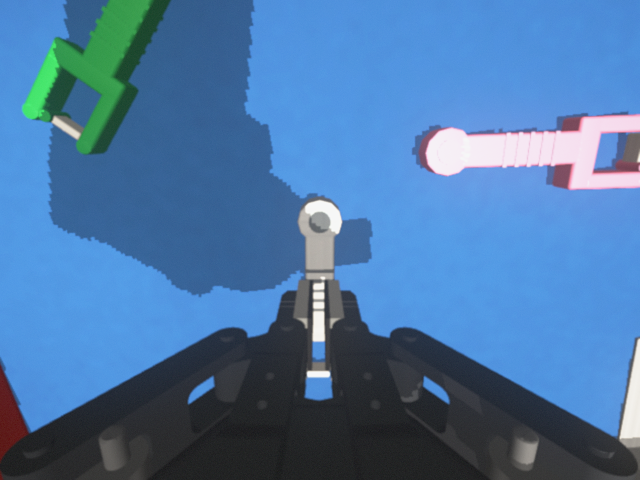

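View pics/s13.png

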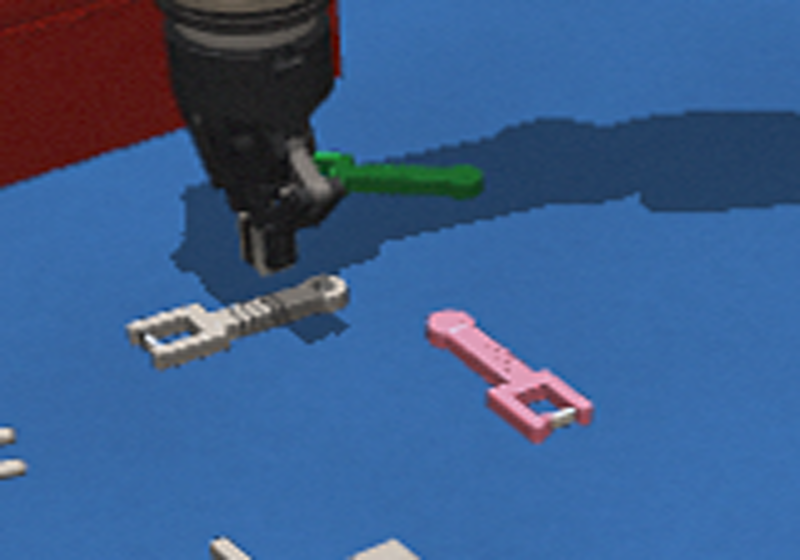

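```bash
python3 - <<'E'
from h import *
s=vision.get_calibration("scene")
p=tool()[0]
print("tcp proj",proj(s,p),"tip proj",proj(s,p-[0,0,.014]))
for z in(0.005,.02,.03,.04,.05,.06):print(z,plane(s,220+265/5,120+270/4,z).round(4), np.round(proj(s,[p[0],p[1],z]),1))
im=vision.grab_frame("top")[:,:,::-1];cv2.imwrite("pics/t13.png",cv2.resize(im[220:340,360:480],None,fx=5,fy=5,interpolation=cv2.INTER_CUBIC))
im=vision.grab_frame("scene")[:,:,::-1];cv2.imwrite("pics/s13b.png",cv2.resize(im[130:230,220:320],None,fx=6,fy=6,interpolation=cv2.INTER_CUBIC))
E
```

```text
tcp proj (np.float64(274.0015165925909), np.float64(193.2300507892357)) tip proj (np.float64(274.33692897305957), np.float64(197.4684001693089))
0.005 [ 0.4073 -0.3191  0.005 ] [274.3 197.6]
0.02 [ 0.418  -0.3035  0.02  ] [274.  193.1]
0.03 [ 0.4252 -0.2931  0.03  ] [273.7 190. ]
0.04 [ 0.4324 -0.2827  0.04  ] [273.5 186.9]
0.05 [ 0.4396 -0.2723  0.05  ] [273.3 183.7]
0.06 [ 0.4468 -0.2619  0.06  ] [273.  180.5]
```

View pics/s13b.png

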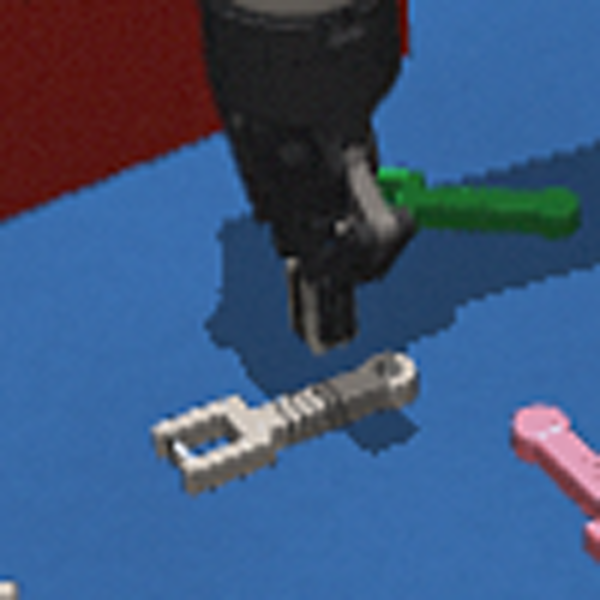

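View pics/t13.png

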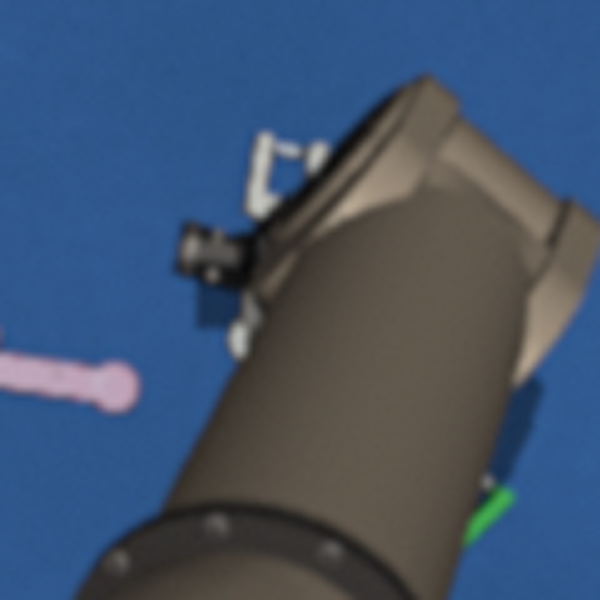

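jog_arm --motion '[{"gripper":40,"tx":0,"ty":0,"tz":0,"ax":0,"ay":0,"az":0},{"gripper":40,"tx":0,"ty":0,"tz":0,"ax":0,"ay":0,"az":0},{"gripper":40,"tx":0,"ty":10,"tz":0,"ax":0,"ay":0,"az":0},{"gripper":40,"tx":0,"ty":10,"tz":0,"ax":0,"ay":0,"az":0},{"gripper":40,"tx":0,"ty":8,"tz":0,"ax":0,"ay":0,"az":0},{"gripper":40,"tx":0,"ty":0,"tz":0,"ax":0,"ay":0,"az":0}]'

```text
clock: 10.85
tcp_pos: [0.4286, -0.2832, -0.0105]
orientation: [-1.276, -1.092, 1.094]
contact_force: [0.2, -0.5, -0.5]
grip_width: 0.0401
```

```bash
python3 - <<'E'
from h import *
p,M,o=tool();print(p,o["contact_force"],o["grip_width"],o["joints"].round(3))
im=vision.grab_frame("wrist")[:,:,::-1];cv2.imwrite("pics/w14.png",im)
im=vision.grab_frame("scene")[:,:,::-1];cv2.imwrite("pics/s14b.png",cv2.resize(im[130:230,220:320],None,fx=6,fy=6,interpolation=cv2.INTER_CUBIC))
E
```

```text
[ 0.42856345 -0.28315361 -0.01054311] [ 0.17359043 -0.54657636 -0.53146628] 0.04007674567503611 [ 0.26   0.555  0.254  2.101 -0.27   0.519  2.129]
```

View pics/s14b.png

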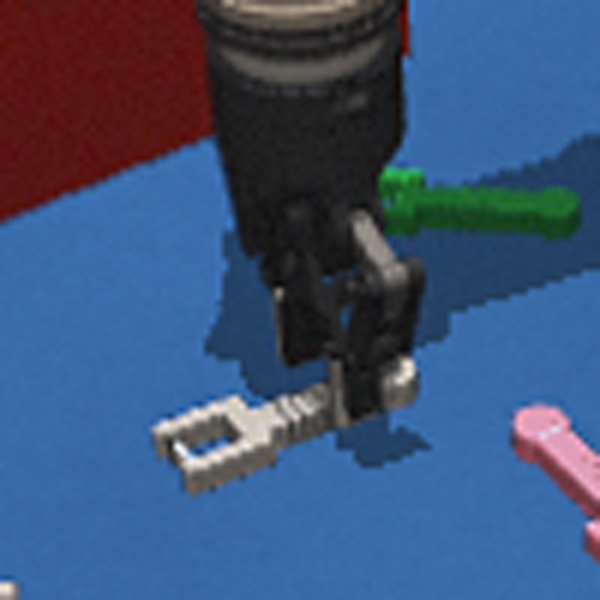

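View pics/w14.png

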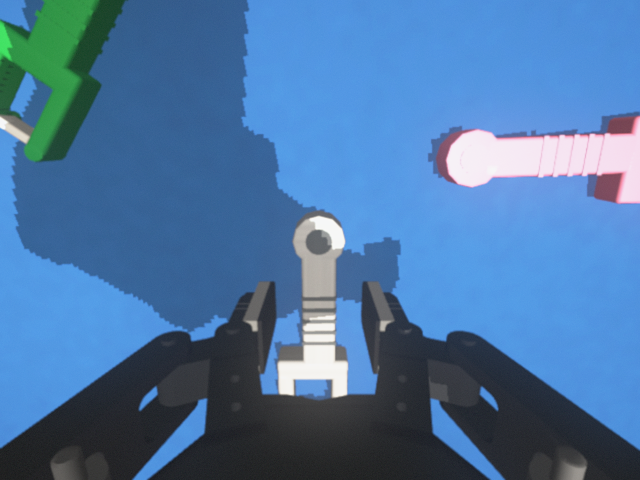

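jog_arm --motion '[{"gripper":40,"tx":0,"ty":3,"tz":0,"ax":0,"ay":0,"az":0},{"gripper":8,"tx":0,"ty":0,"tz":0,"ax":0,"ay":0,"az":0},{"gripper":8,"tx":0,"ty":0,"tz":0,"ax":0,"ay":0,"az":0},{"gripper":8,"tx":0,"ty":0,"tz":0,"ax":0,"ay":0,"az":0},{"gripper":8,"tx":0,"ty":0,"tz":0,"ax":0,"ay":0,"az":0}]' --newtons 80

```text
clock: 11.45
tcp_pos: [0.4298, -0.2838, -0.0115]
orientation: [-1.279, -1.094, 1.093]
contact_force: [-1.4, 1.7, 5.0]
grip_width: 0.0108
```

```bash
python3 - <<'E'
from h import *
p,M,o=tool();print(p,o["contact_force"],o["grip_width"])
im=vision.grab_frame("wrist")[:,:,::-1];cv2.imwrite("pics/w15.png",im)
im=vision.grab_frame("scene")[:,:,::-1];cv2.imwrite("pics/s15b.png",cv2.resize(im[130:230,220:320],None,fx=6,fy=6,interpolation=cv2.INTER_CUBIC))
E
```

```text
[ 0.42983726 -0.28382328 -0.01150273] [-1.3700642   1.67715999  5.02630384] 0.010783570823870122
```

View pics/s15b.png

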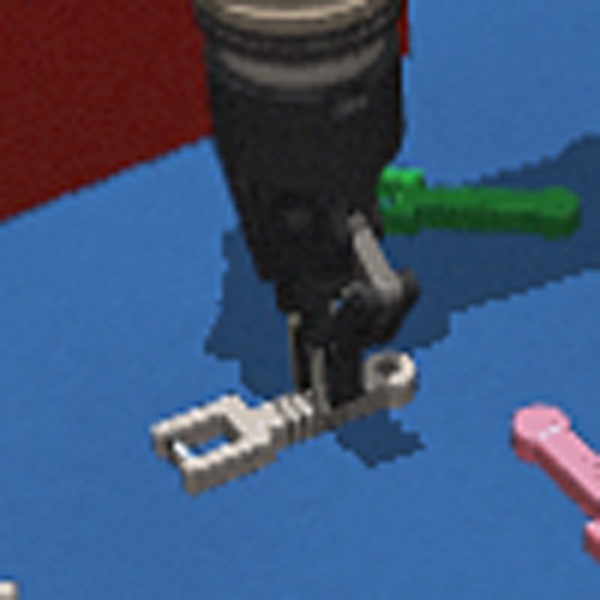

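View pics/w15.png

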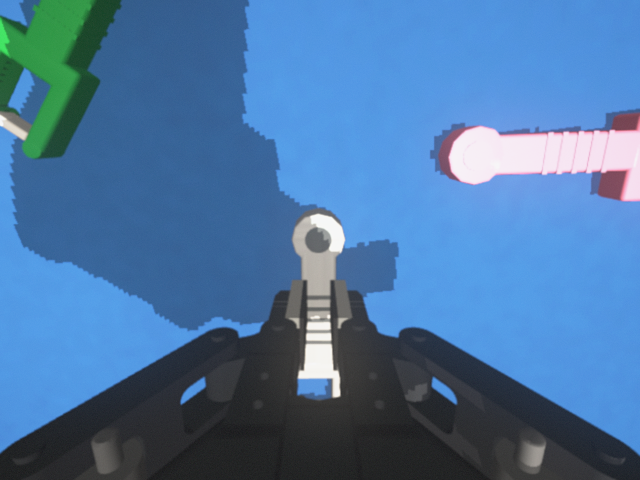

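jog_arm --motion '[{"gripper":40,"tx":0,"ty":0,"tz":0,"ax":0,"ay":0,"az":0},{"gripper":40,"tx":0,"ty":0,"tz":0,"ax":0,"ay":0,"az":0},{"gripper":40,"tx":0,"ty":5,"tz":0,"ax":0,"ay":0,"az":0},{"gripper":40,"tx":0,"ty":4,"tz":0,"ax":0,"ay":0,"az":0},{"gripper":8,"tx":0,"ty":0,"tz":0,"ax":0,"ay":0,"az":0},{"gripper":8,"tx":0,"ty":0,"tz":0,"ax":0,"ay":0,"az":0},{"gripper":8,"tx":0,"ty":0,"tz":0,"ax":0,"ay":0,"az":0},{"gripper":8,"tx":0,"ty":0,"tz":0,"ax":0,"ay":0,"az":0},{"gripper":8,"tx":0,"ty":0,"tz":0,"ax":0,"ay":0,"az":0}]' --newtons 80

```text
clock: 12.45
tcp_pos: [0.4295, -0.2837, -0.021]
orientation: [-1.279, -1.093, 1.094]
contact_force: [-0.8, 0.4, -0.6]
grip_width: 0.0134
```

```bash
python3 - <<'E'
from h import *
p,M,o=tool();print(p,o["contact_force"],o["grip_width"])
im=vision.grab_frame("wrist")[:,:,::-1];cv2.imwrite("pics/w16.png",im)
E
```

```text
[ 0.42952501 -0.28369226 -0.02097829] [-0.78855905  0.41820818 -0.64441749] 0.013401342142460412
```

View pics/w16.png

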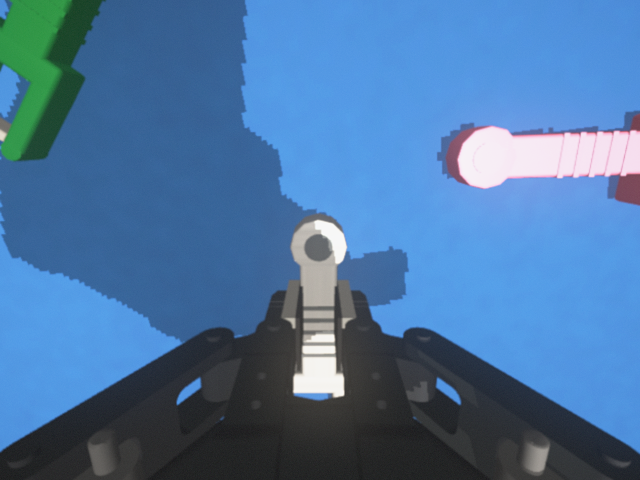

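jog_arm --motion '[{"gripper":8,"tx":0,"ty":0,"tz":0,"ax":0,"ay":0,"az":0},{"gripper":8,"tx":0,"ty":-8,"tz":0,"ax":0,"ay":0,"az":0},{"gripper":8,"tx":0,"ty":-12,"tz":0,"ax":0,"ay":0,"az":0},{"gripper":8,"tx":0,"ty":0,"tz":0,"ax":0,"ay":0,"az":0}]'

```text
clock: 12.9
tcp_pos: [0.431, -0.2846, 0.0009]
orientation: [-1.282, -1.095, 1.093]
contact_force: [-0.5, -0.0, -1.4]
grip_width: 0.0134
```

```bash
python3 - <<'E'
from h import *
p,M,o=tool();print(p,o["contact_force"],o["moment"],o["grip_width"])
im=vision.grab_frame("wrist")[:,:,::-1];cv2.imwrite("pics/w17.png",im)
im=vision.grab_frame("scene")[:,:,::-1];cv2.imwrite("pics/s17b.png",cv2.resize(im[130:230,220:320],None,fx=6,fy=6,interpolation=cv2.INTER_CUBIC))
E
```

```text
[ 0.43097922 -0.28455159  0.00094319] [-0.48238513 -0.02030497 -1.41703912] [0.02450305 0.00318942 0.04530892] 0.013447114627722974
```

View pics/s17b.png

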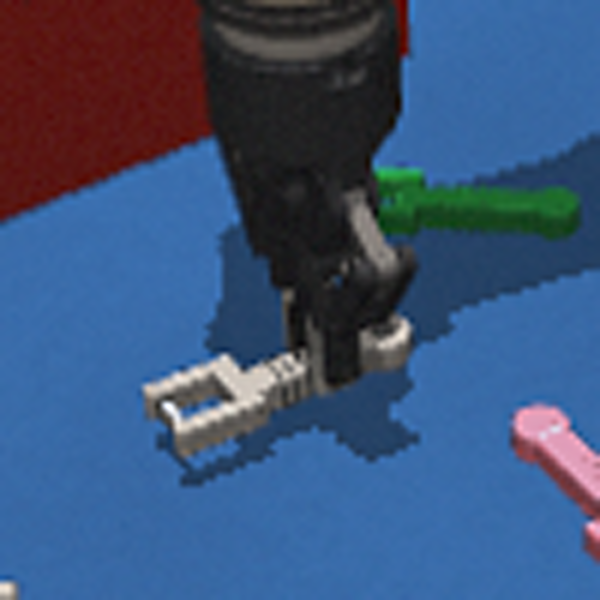

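View pics/w17.png

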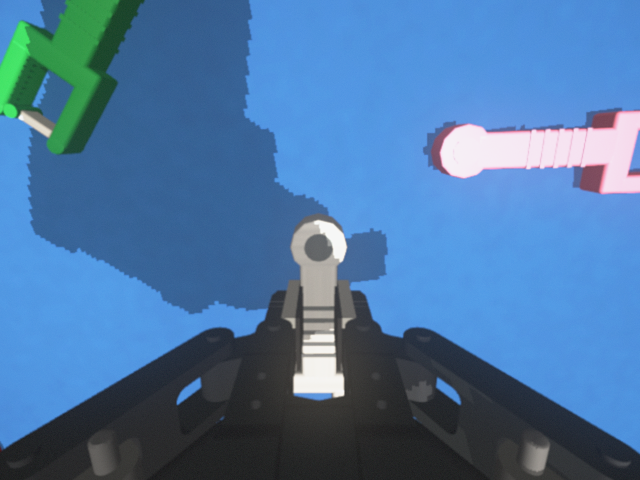

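```bash
python3 - <<'E'
from h import *
w=vision.get_calibration("wrist");w["world_from_camera"]=np.load("w11.npy")
Z=lambda u,v:(470+u/4,230+v/4)
print("w11 foot",plane(w,*Z(312,190),.002),"corner",plane(w,*Z(415,248),.042))
s=vision.get_calibration("scene");Z=lambda u,v:(240+u/5,235+v/5)
print("scene corner",plane(s,*Z(318,192),.044),"leg foot",plane(s,*Z(318,258),.003),"bar at gate",plane(s,*Z(160,288),.044))
t=vision.get_calibration("top");Z=lambda u,v:(230+u/6.5,185+v/6.5)
print("top eye bar front",plane(t,*Z(512,236),.044),"rear",plane(t,*Z(525,20),.044))
O=np.array([.5999,.0338]);R2=np.array([[.9986,.053],[-.053,.9986]])
for q in([.5616,-.0151],[.560,-.0131]):print((R2.T@(np.array(q)-O)).round(4))
E
```

```text
w11 foot [ 0.55834535 -0.01645692  0.002     ] corner [ 0.55807082 -0.01538328  0.042     ]
scene corner [ 0.55938322 -0.01448025  0.044     ] leg foot [ 0.56092509 -0.01369434  0.003     ] bar at gate [ 0.63837428 -0.01769939  0.044     ]
top eye bar front [ 0.55762802 -0.02010893  0.044     ] rear [ 0.64152197 -0.02274215  0.044     ]
[-0.0357 -0.0509]
[-0.0374 -0.0489]
```

```bash
python3 - <<'E'
from h import *
p,M,o=tool();print(p,np.arctan2(M[1,0],M[0,0])-np.pi/2,M.round(3))
a=-.053;x=np.array([-np.sin(a),np.cos(a)]);z=np.array([-np.cos(a),-np.sin(a)])
d=np.array([.466,-.010])-p[:2];print(d@x,d@z)
E
```

```text
[ 4.30329295e-01 -2.83980172e-01 -1.83773959e-04] -0.1556939446968928 [[ 0.155  0.001 -0.988]
 [ 0.988 -0.001  0.155]
 [-0.    -1.    -0.002]]
0.27548511972648065 -0.021106465002650118
```

jog_arm --motion '[{"gripper":8,"tx":0,"ty":-30,"tz":0,"ax":0,"ay":-0.05,"az":0},{"gripper":8,"tx":0,"ty":0,"tz":0,"ax":0,"ay":-0.053,"az":0},{"gripper":8,"tx":25,"ty":0,"tz":-3,"ax":0,"ay":0,"az":0},{"gripper":8,"tx":35,"ty":0,"tz":-3,"ax":0,"ay":0,"az":0},{"gripper":8,"tx":35,"ty":0,"tz":-3,"ax":0,"ay":0,"az":0},{"gripper":8,"tx":35,"ty":0,"tz":-3,"ax":0,"ay":0,"az":0},{"gripper":8,"tx":35,"ty":0,"tz":-3,"ax":0,"ay":0,"az":0},{"gripper":8,"tx":35,"ty":0,"tz":-3,"ax":0,"ay":0,"az":0},{"gripper":8,"tx":35,"ty":0,"tz":-3,"ax":0,"ay":0,"az":0},{"gripper":8,"tx":25,"ty":0,"tz":0,"ax":0,"ay":0,"az":0},{"gripper":8,"tx":15,"ty":0,"tz":0,"ax":0,"ay":0,"az":0},{"gripper":8,"tx":0,"ty":0,"tz":0,"ax":0,"ay":0,"az":0}]'

```text
clock: 14.2
tcp_pos: [0.4653, -0.0076, 0.029]
orientation: [-1.231, -1.174, 1.173]
contact_force: [0.9, -0.2, -2.5]
grip_width: 0.0134
```

```bash
python3 - <<'E'
from h import *
p,M,o=tool();print(p,o["contact_force"],o["grip_width"],np.arctan2(M[1,0],M[0,0])-np.pi/2)
im=vision.grab_frame("wrist")[:,:,::-1];cv2.imwrite("pics/w18.png",im)
im=vision.grab_frame("scene")[:,:,::-1];cv2.imwrite("pics/s18.png",cv2.resize(im[200:340,240:400],None,fx=5,fy=4.2,interpolation=cv2.INTER_CUBIC))
im=vision.grab_frame("top")[:,:,::-1];cv2.imwrite("pics/t18.png",cv2.resize(im[170:290,230:370],None,fx=5.5,fy=5,interpolation=cv2.INTER_CUBIC))
E
```

```text
[ 0.46532811 -0.00758328  0.02895437] [ 0.89010714 -0.23744671 -2.49263489] 0.013427814775054293 -0.04820237031722052
```

View pics/s18.png

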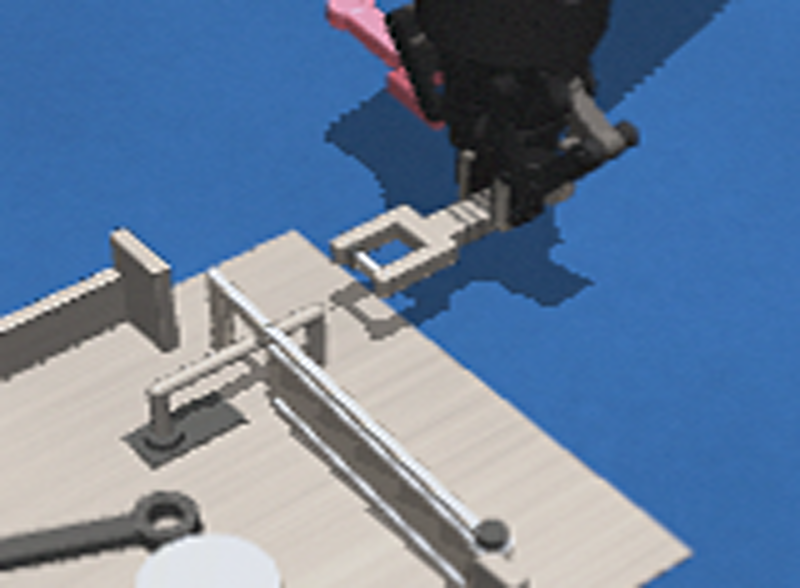

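View pics/w18.png

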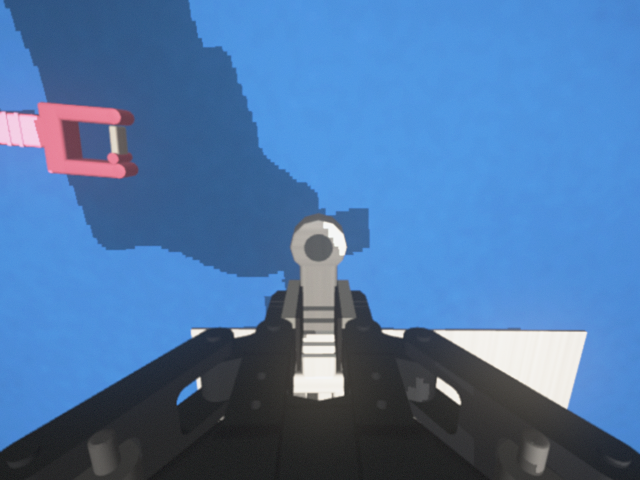

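View pics/t18.png

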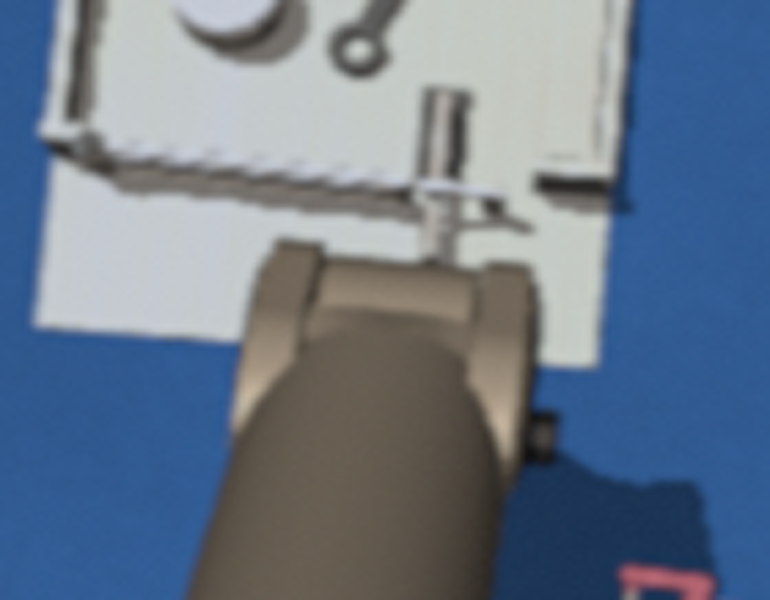

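jog_arm --motion '[{"gripper":8,"tx":-2,"ty":20,"tz":0,"ax":0,"ay":0,"az":0},{"gripper":8,"tx":0,"ty":20,"tz":0,"ax":0,"ay":0,"az":0},{"gripper":8,"tx":0,"ty":5,"tz":0,"ax":0,"ay":0,"az":0},{"gripper":8,"tx":0,"ty":0,"tz":0,"ax":0,"ay":0,"az":0},{"gripper":8,"tx":0,"ty":0,"tz":0,"ax":0,"ay":0,"az":0}]'

```text
clock: 14.85
tcp_pos: [0.4655, -0.0129, -0.0154]
orientation: [-1.235, -1.17, 1.169]
contact_force: [0.3, -1.4, -1.5]
grip_width: 0.0137
```

```bash
python3 - <<'E'
from h import *
p,M,o=tool();print(p,o["contact_force"],o["grip_width"],np.arctan2(M[1,0],M[0,0])-np.pi/2)
im=vision.grab_frame("scene")[:,:,::-1];cv2.imwrite("pics/s19.png",im);cv2.imwrite("pics/s19a.png",cv2.resize(im[205:305,270:380],None,fx=7,fy=6,interpolation=cv2.INTER_CUBIC))
E
```

```text
[ 0.46547035 -0.01292262 -0.0154194 ] [ 0.27559359 -1.42496587 -1.52843156] 0.013742018207173027 -0.05395657596749848
```

View pics/s19a.png

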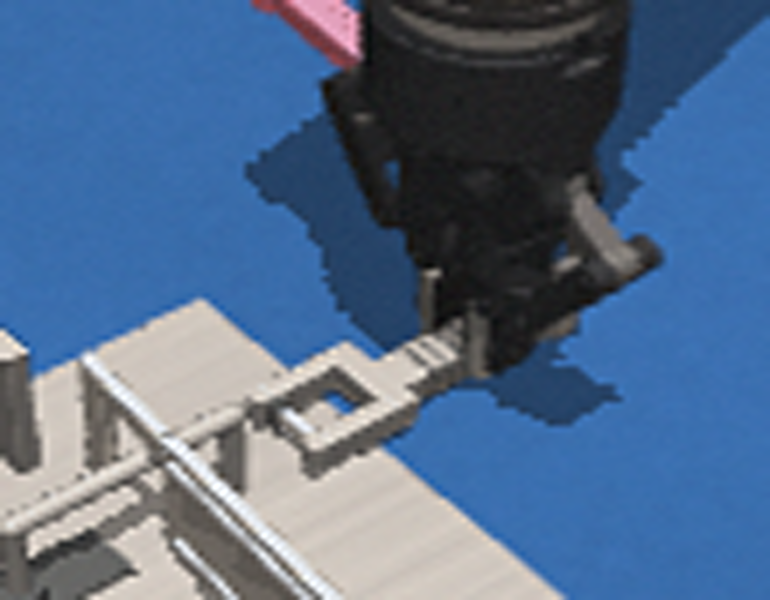

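```bash
cat >> h.py <<'E'
def hookpts(tcp,yaw,pts,z,off=.0095):
    x=np.array([np.cos(yaw),np.sin(yaw)]);y=np.array([-x[1],x[0]])
    o=np.array(tcp[:2])+off*x
    return [np.r_[o+p[0]/1e3*x+p[1]/1e3*y,z] for p in pts]
E
python3 - <<'E'
from h import *
s=vision.get_calibration("scene");p=tool()[0]
pts=[(64,14.5),(64,-21),(22,14.5),(22,-21),(33.5,6.5),(33.5,-13),(64,6.5),(64,-13)]
im=cv2.imread("pics/s19.png");b=cv2.resize(im[205:305,270:380],None,fx=7,fy=6,interpolation=cv2.INTER_CUBIC)
for q in hookpts([.4655,-.012],-.053,pts,.020):
    u,v=proj(s,q);u,v=(u-270)*7,(v-205)*6;cv2.circle(b,(int(u),int(v)),3,(0,0,255),-1)
for z,c in((.002,(0,255,0)),(.046,(255,0,0))):
    u,v=proj(s,[.560,-.0145,z]);cv2.circle(b,(int((u-270)*7),int((v-205)*6)),3,c,-1)
cv2.imwrite("pics/s19b.png",b)
E
```

```text
(no output)
```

View pics/s19b.png

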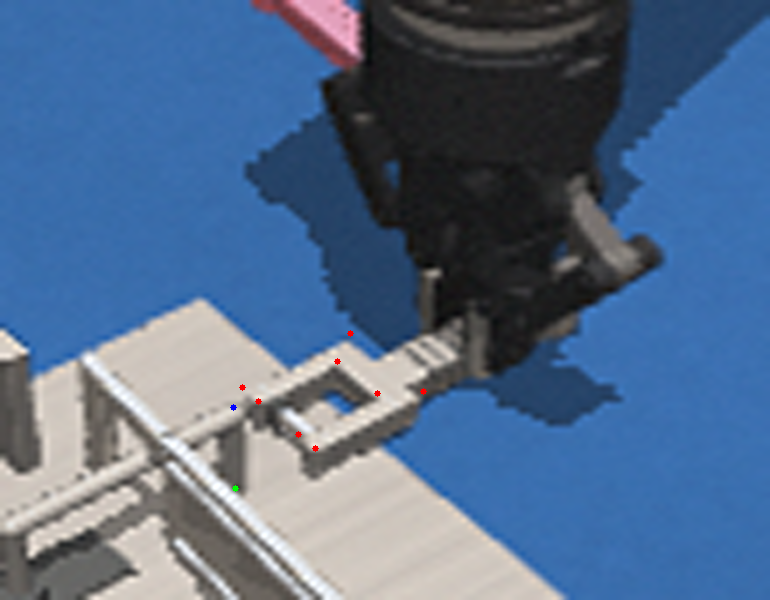

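jog_arm --motion '[{"gripper":8,"tx":2.5,"ty":0,"tz":0,"ax":0,"ay":0,"az":0},{"gripper":8,"tx":0,"ty":2,"tz":-5,"ax":0,"ay":0,"az":0},{"gripper":8,"tx":0,"ty":0,"tz":-5,"ax":0,"ay":0,"az":0},{"gripper":8,"tx":0,"ty":0,"tz":0,"ax":0,"ay":0,"az":0},{"gripper":8,"tx":0,"ty":0,"tz":0,"ax":0,"ay":0,"az":0}]'

```text
clock: 15.4
tcp_pos: [0.4755, -0.0103, -0.0179]
orientation: [-1.234, -1.17, 1.17]
contact_force: [0.3, -0.7, -2.1]
grip_width: 0.0133
```

```bash
python3 - <<'E'
from h import *
for i in range(3):
    p,M,o=tool();print(p,o["contact_force"],np.arctan2(M[1,0],M[0,0])-np.pi/2, M[:,1])
    im=vision.grab_frame("scene")[:,:,::-1]
s=vision.get_calibration("scene")
b=cv2.resize(im[215:295,270:360],None,fx=8,fy=7,interpolation=cv2.INTER_CUBIC);cv2.imwrite("pics/s20.png",b)
pts=[(64,14.5),(64,-21),(22,14.5),(22,-21),(33.5,6.5),(33.5,-13),(64,6.5),(64,-13)]
for q in hookpts(p,-.053,pts,.018):
    u,v=proj(s,q);cv2.circle(b,(int((u-270)*8),int((v-215)*7)),2,(0,0,255),-1)
for q in hookpts(p,-.053,pts,.004):
    u,v=proj(s,q);cv2.circle(b,(int((u-270)*8),int((v-215)*7)),2,(0,255,255),-1)
cv2.imwrite("pics/s20b.png",b)
E
```

```text
[ 0.47548734 -0.01031555 -0.01785575] [ 0.25049221 -0.71761349 -2.14131466] -0.05285792993313909 [ 1.82791467e-04 -4.04627468e-06 -9.99999983e-01]
[ 0.47516367 -0.01031606 -0.01794476] [-0.07664682  0.13470538 -2.23939032] -0.0528201851062593 [-2.11392015e-04 -1.96385187e-05 -9.99999977e-01]
[ 0.47501552 -0.01033376 -0.01796242] [-0.41891211  0.32625611 -2.06740843] -0.05288491495230829 [-3.72530776e-04 -1.66766515e-05 -9.99999930e-01]
```

View pics/s20.png

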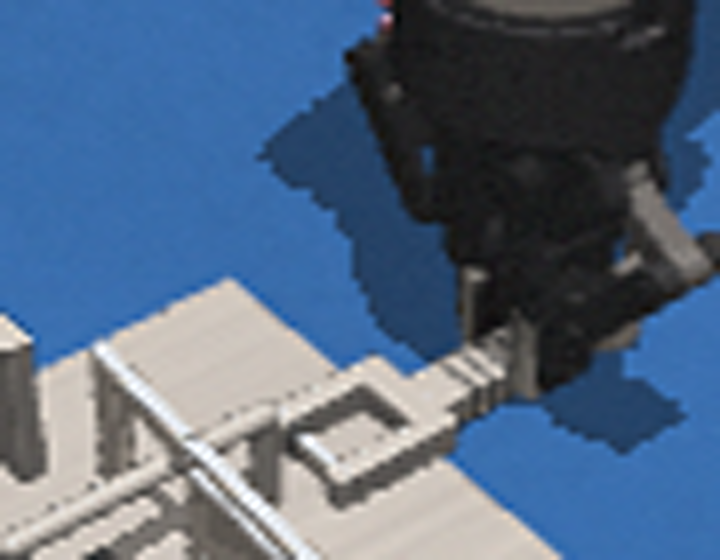

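View pics/s20b.png

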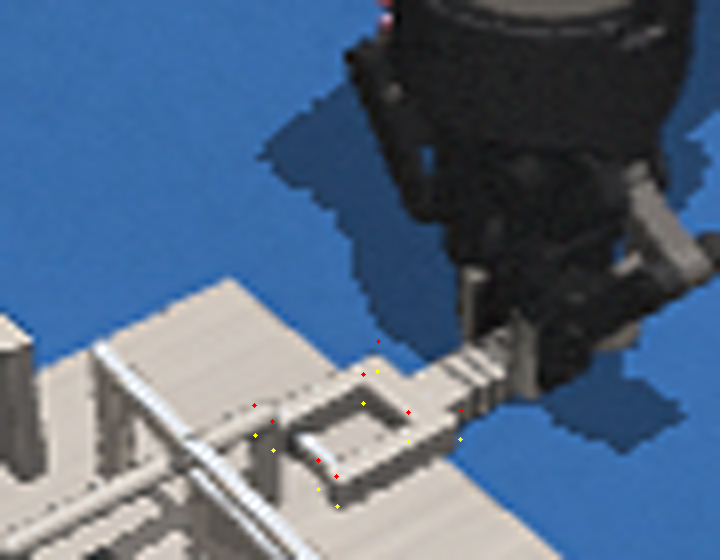

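jog_arm --motion '[{"gripper":8,"tx":0,"ty":0,"tz":-3,"ax":0,"ay":0,"az":0},{"gripper":8,"tx":0,"ty":0,"tz":-3,"ax":0,"ay":0,"az":0},{"gripper":8,"tx":0,"ty":0,"tz":-2,"ax":0,"ay":0,"az":0},{"gripper":8,"tx":0,"ty":0,"tz":0,"ax":0,"ay":0,"az":0}]'

```text
clock: 15.95
tcp_pos: [0.4838, -0.0107, -0.0179]
orientation: [-1.234, -1.171, 1.17]
contact_force: [0.6, 0.2, -1.3]
grip_width: 0.0136
```

jog_arm --motion '[{"gripper":8,"tx":0,"ty":0,"tz":-1.5,"ax":0,"ay":0,"az":0},{"gripper":8,"tx":0,"ty":0,"tz":-1.5,"ax":0,"ay":0,"az":0}]'

```text
clock: 16.15
tcp_pos: [0.4861, -0.0109, -0.018]
orientation: [-1.233, -1.17, 1.17]
contact_force: [-0.1, -0.2, -2.5]
grip_width: 0.0132
```

jog_arm --motion '[{"gripper":8,"tx":0,"ty":0,"tz":-1.5,"ax":0,"ay":0,"az":0},{"gripper":8,"tx":0,"ty":0,"tz":-1.5,"ax":0,"ay":0,"az":0}]'

```text
clock: 16.35
tcp_pos: [0.4879, -0.0112, -0.0182]
orientation: [-1.232, -1.168, 1.171]
contact_force: [-3.6, -0.0, -0.5]
grip_width: 0.0137
```

jog_arm --motion '[{"gripper":8,"tx":0,"ty":0,"tz":-1.5,"ax":0,"ay":0,"az":0},{"gripper":8,"tx":0,"ty":0,"tz":-1.5,"ax":0,"ay":0,"az":0}]'

```text
clock: 16.55
tcp_pos: [0.491, -0.0111, -0.0182]
orientation: [-1.232, -1.169, 1.171]
contact_force: [-5.9, -0.2, -1.2]
grip_width: 0.0132
```

```bash
python3 - <<'E'
from h import *
im=vision.grab_frame("scene")[:,:,::-1]
b=cv2.resize(im[235:295,270:350],None,fx=9,fy=9,interpolation=cv2.INTER_CUBIC);cv2.imwrite("pics/s21.png",b)
E
```

```text
(no output)
```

View pics/s21.png

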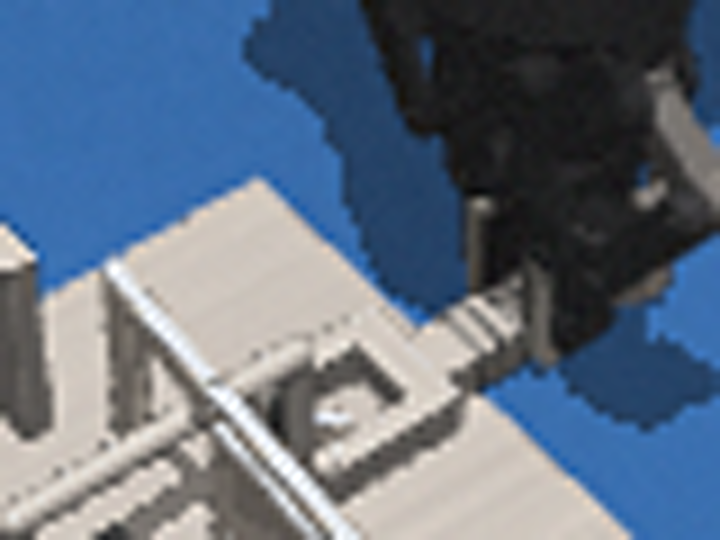

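jog_arm --motion '[{"gripper":8,"tx":0,"ty":0,"tz":-1.5,"ax":0,"ay":0,"az":0},{"gripper":8,"tx":0,"ty":0,"tz":-1.5,"ax":0,"ay":0,"az":0},{"gripper":8,"tx":0,"ty":0,"tz":-1.5,"ax":0,"ay":0,"az":0}]'

```text
clock: 16.9
tcp_pos: [0.4957, -0.0119, -0.0183]
orientation: [-1.233, -1.168, 1.171]
contact_force: [-5.5, -1.8, -3.4]
grip_width: 0.0134
```

jog_arm --motion '[{"gripper":8,"tx":0,"ty":0,"tz":-1.5,"ax":0,"ay":0,"az":0},{"gripper":8,"tx":0,"ty":0,"tz":-1.5,"ax":0,"ay":0,"az":0},{"gripper":8,"tx":0,"ty":0,"tz":-1.5,"ax":0,"ay":0,"az":0}]'

```text
clock: 17.2
tcp_pos: [0.5017, -0.012, -0.0179]
orientation: [-1.235, -1.17, 1.17]
contact_force: [-3.8, -2.3, -2.6]
grip_width: 0.0137
```

jog_arm --motion '[{"gripper":8,"tx":0,"ty":0,"tz":-1.5,"ax":0,"ay":0,"az":0},{"gripper":8,"tx":0,"ty":0,"tz":-1.5,"ax":0,"ay":0,"az":0}]'

```text
clock: 17.4
tcp_pos: [0.505, -0.0119, -0.0177]
orientation: [-1.235, -1.171, 1.17]
contact_force: [-2.4, -1.5, -2.6]
grip_width: 0.0136
```

jog_arm --motion '[{"gripper":8,"tx":0,"ty":0,"tz":-1.5,"ax":0,"ay":0,"az":0},{"gripper":8,"tx":0,"ty":0,"tz":-1.5,"ax":0,"ay":0,"az":0}]'

```text
clock: 17.6
tcp_pos: [0.5079, -0.012, -0.0177]
orientation: [-1.234, -1.171, 1.17]
contact_force: [-1.1, -0.9, -1.8]
grip_width: 0.0132
```

jog_arm --motion '[{"gripper":8,"tx":0,"ty":0,"tz":-1,"ax":0,"ay":0,"az":0},{"gripper":8,"tx":0,"ty":0,"tz":-1,"ax":0,"ay":0,"az":0}]'

```text
clock: 17.8
tcp_pos: [0.5104, -0.0121, -0.0176]
orientation: [-1.235, -1.172, 1.169]
contact_force: [1.0, -2.6, -1.2]
grip_width: 0.0135
```

jog_arm --motion '[{"gripper":8,"tx":0,"ty":0,"tz":-1,"ax":0,"ay":0,"az":0}]'

```text
clock: 17.9
tcp_pos: [0.5112, -0.0117, -0.0176]
orientation: [-1.234, -1.172, 1.169]
contact_force: [-0.1, 0.5, -2.6]
grip_width: 0.0135
```

jog_arm --motion '[{"gripper":8,"tx":0,"ty":0,"tz":-1,"ax":0,"ay":0,"az":0}]'

```text
clock: 18.0
tcp_pos: [0.5118, -0.0115, -0.0178]
orientation: [-1.233, -1.172, 1.17]
contact_force: [-0.7, 0.7, -1.4]
grip_width: 0.0135
```

jog_arm --motion '[{"gripper":8,"tx":0,"ty":0,"tz":-0.7,"ax":0,"ay":0,"az":0}]'

```text
clock: 18.1
tcp_pos: [0.5123, -0.0117, -0.0178]
orientation: [-1.233, -1.171, 1.17]
contact_force: [0.1, -0.1, -1.5]
grip_width: 0.0137
```

jog_arm --motion '[{"gripper":8,"tx":0,"ty":0,"tz":-0.7,"ax":0,"ay":0,"az":0},{"gripper":8,"tx":0,"ty":0,"tz":0,"ax":0,"ay":0,"az":0}]'

```text
clock: 18.3
tcp_pos: [0.5126, -0.0121, -0.0179]
orientation: [-1.233, -1.17, 1.17]
contact_force: [-0.0, -0.0, -2.0]
grip_width: 0.0132
```

jog_arm --motion '[{"gripper":8,"tx":0,"ty":0,"tz":-0.7,"ax":0,"ay":0,"az":0},{"gripper":8,"tx":0,"ty":0,"tz":0,"ax":0,"ay":0,"az":0}]'

```text
clock: 18.5
tcp_pos: [0.5126, -0.0121, -0.018]
orientation: [-1.233, -1.17, 1.171]
contact_force: [-2.4, -0.5, -1.6]
grip_width: 0.0134
```

```bash
python3 - <<'E'
from h import *
im=vision.grab_frame("scene")[:,:,::-1]
b=cv2.resize(im[235:295,270:350],None,fx=9,fy=9,interpolation=cv2.INTER_CUBIC);cv2.imwrite("pics/s22.png",b)
E
```

```text
(no output)
```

View pics/s22.png

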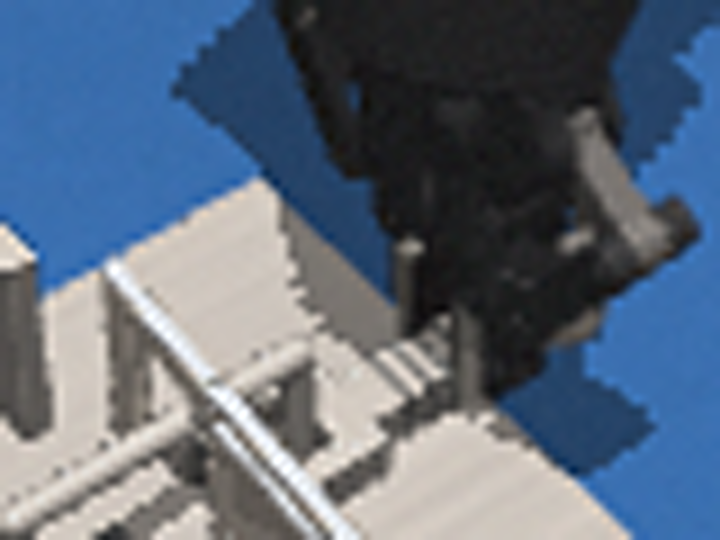

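jog_arm --motion '[{"gripper":8,"tx":0,"ty":0,"tz":-0.7,"ax":0,"ay":0,"az":0},{"gripper":8,"tx":0,"ty":0,"tz":0,"ax":0,"ay":0,"az":0}]'

```text
clock: 18.75
tcp_pos: [0.5127, -0.0122, -0.0182]
orientation: [-1.232, -1.169, 1.171]
contact_force: [-4.9, 2.0, -0.2]
grip_width: 0.0135
```

jog_arm --motion '[{"gripper":8,"tx":0,"ty":0,"tz":-0.7,"ax":0,"ay":0,"az":0},{"gripper":8,"tx":0,"ty":0,"tz":0,"ax":0,"ay":0,"az":0}]'

```text
clock: 18.95
tcp_pos: [0.5127, -0.0121, -0.0183]
orientation: [-1.231, -1.168, 1.172]
contact_force: [-5.8, 1.4, 3.1]
grip_width: 0.0137
```

jog_arm --motion '[{"gripper":8,"tx":0,"ty":0,"tz":-0.7,"ax":0,"ay":0,"az":0},{"gripper":8,"tx":0,"ty":0,"tz":0,"ax":0,"ay":0,"az":0}]'

```text
clock: 19.15
tcp_pos: [0.5127, -0.0122, -0.0184]
orientation: [-1.23, -1.167, 1.173]
contact_force: [-8.6, 2.2, 3.7]
grip_width: 0.0133
```

jog_arm --motion '[{"gripper":8,"tx":0,"ty":0,"tz":-0.5,"ax":0,"ay":0,"az":0},{"gripper":8,"tx":0,"ty":0,"tz":0,"ax":0,"ay":0,"az":0},{"gripper":8,"tx":0,"ty":0,"tz":0,"ax":0,"ay":0,"az":0}]'

```text
clock: 19.45
tcp_pos: [0.5127, -0.0122, -0.0184]
orientation: [-1.229, -1.166, 1.173]
contact_force: [-9.4, 2.1, 4.3]
grip_width: 0.0133
```

```bash
python3 - <<'E'
from h import *
p,M,o=tool();print(p,o["contact_force"],o["moment"])
im=vision.grab_frame("top")[:,:,::-1];cv2.imwrite("pics/t23.png",cv2.resize(im[185:255,230:350],None,fx=6.5,fy=6.5,interpolation=cv2.INTER_CUBIC))
E
```

```text
[ 0.51268645 -0.01217285 -0.01843355] [-9.36459213  2.07521425  4.25066178] [0.37708648 1.84585961 0.08856588]
```

View pics/t23.png

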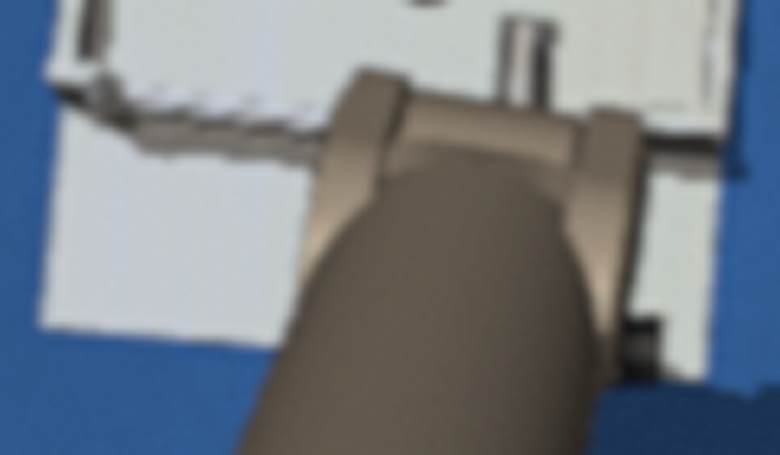

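jog_arm --motion '[{"gripper":8,"tx":0,"ty":0,"tz":2,"ax":0,"ay":0,"az":0},{"gripper":8,"tx":0,"ty":0.8,"tz":1.5,"ax":0,"ay":0,"az":0},{"gripper":8,"tx":0,"ty":0,"tz":0,"ax":0,"ay":0,"az":0}]'

```text
clock: 19.8
tcp_pos: [0.5127, -0.0123, -0.0187]
orientation: [-1.234, -1.171, 1.17]
contact_force: [-1.8, 0.1, -2.1]
grip_width: 0.0136
```

jog_arm --motion '[{"gripper":8,"tx":0,"ty":0.7,"tz":0,"ax":0,"ay":0,"az":0},{"gripper":8,"tx":0,"ty":0,"tz":0,"ax":0,"ay":0,"az":0}]'

```text
clock: 20.0
tcp_pos: [0.5127, -0.0123, -0.0191]
orientation: [-1.234, -1.17, 1.17]
contact_force: [-3.4, 0.3, 3.5]
grip_width: 0.0135
```

jog_arm --motion '[{"gripper":8,"tx":0,"ty":0.7,"tz":0,"ax":0,"ay":0,"az":0},{"gripper":8,"tx":0,"ty":0,"tz":0,"ax":0,"ay":0,"az":0}]'

```text
clock: 20.2
tcp_pos: [0.5127, -0.0123, -0.0191]
orientation: [-1.234, -1.17, 1.169]
contact_force: [-6.1, 0.8, 13.9]
grip_width: 0.0133
```

jog_arm --motion '[{"gripper":8,"tx":0,"ty":-1,"tz":0.5,"ax":0,"ay":0,"az":0},{"gripper":40,"tx":0,"ty":0,"tz":0,"ax":0,"ay":0,"az":0},{"gripper":40,"tx":0,"ty":0,"tz":0,"ax":0,"ay":0,"az":0},{"gripper":40,"tx":0,"ty":0,"tz":0,"ax":0,"ay":0,"az":0},{"gripper":40,"tx":0,"ty":-20,"tz":0,"ax":0,"ay":0,"az":0},{"gripper":40,"tx":0,"ty":-40,"tz":0,"ax":0,"ay":0,"az":0},{"gripper":40,"tx":0,"ty":-40,"tz":0,"ax":0,"ay":0,"az":0},{"gripper":40,"tx":0,"ty":-40,"tz":30,"ax":0,"ay":0,"az":0},{"gripper":40,"tx":0,"ty":-40,"tz":40,"ax":0,"ay":0,"az":0},{"gripper":0,"tx":0,"ty":0,"tz":0,"ax":0,"ay":0,"az":0}]'

```text
clock: 21.2
tcp_pos: [0.4459, -0.0088, 0.1602]
orientation: [-1.236, -1.176, 1.165]
contact_force: [0.4, 0.4, 0.0]
grip_width: 0.027
```

```bash
python3 - <<'E'
from h import *
p,M,o=tool();print(p,o["contact_force"])
c=vision.get_calibration("wrist");np.save("w24.npy",c["world_from_camera"])
im=vision.grab_frame("wrist")[:,:,::-1];cv2.imwrite("pics/w24.png",im)
im=vision.grab_frame("scene")[:,:,::-1];cv2.imwrite("pics/s24.png",cv2.resize(im[235:345,240:360],None,fx=5,fy=5,interpolation=cv2.INTER_CUBIC))
E
```

```text
[ 0.4458806  -0.00875481  0.16024709] [0.39999498 0.35649529 0.04027174]
```

View pics/w24.png

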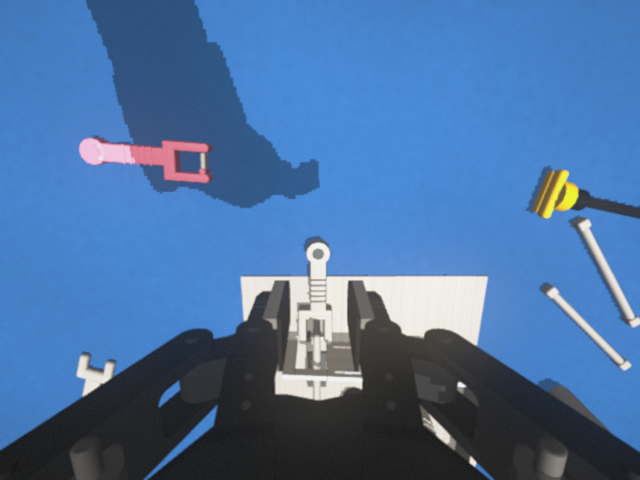

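View pics/s24.png

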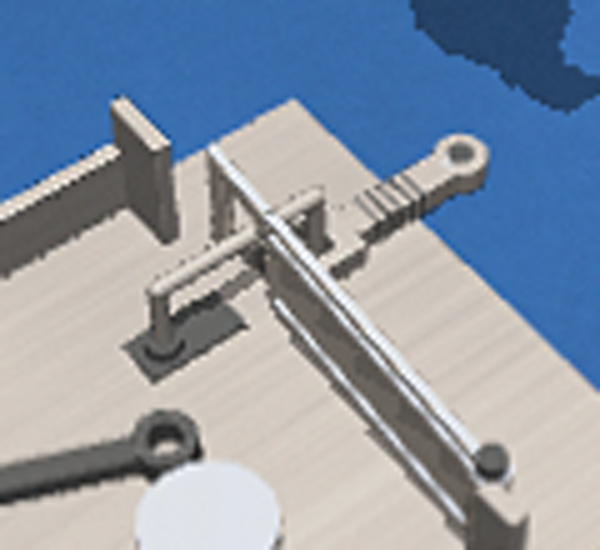

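jog_arm --motion '[{"gripper":0,"tx":40,"ty":0,"tz":-40,"ax":0,"ay":0,"az":0},{"gripper":0,"tx":40,"ty":0,"tz":-40,"ax":0,"ay":0,"az":0},{"gripper":0,"tx":10,"ty":0,"tz":-10,"ax":0,"ay":0,"az":0},{"gripper":0,"tx":0,"ty":40,"tz":0,"ax":0,"ay":0,"az":0},{"gripper":0,"tx":0,"ty":40,"tz":0,"ax":0,"ay":0,"az":0},{"gripper":0,"tx":0,"ty":40,"tz":0,"ax":0,"ay":0,"az":0},{"gripper":0,"tx":0,"ty":25,"tz":0,"ax":0,"ay":0,"az":0},{"gripper":0,"tx":0,"ty":0,"tz":0,"ax":0,"ay":0,"az":0},{"gripper":0,"tx":0,"ty":0,"tz":0,"ax":0,"ay":0,"az":0}]'

```text
clock: 22.2
tcp_pos: [0.5313, 0.067, 0.0103]
orientation: [-1.233, -1.168, 1.172]
contact_force: [-0.0, 0.6, 0.5]
grip_width: 0.0002
```

```bash
python3 - <<'E'
from h import *
p,M,o=tool();print(p,o["contact_force"])
im=vision.grab_frame("scene")[:,:,::-1];cv2.imwrite("pics/s25.png",cv2.resize(im[220:345,240:380],None,fx=5,fy=4.6,interpolation=cv2.INTER_CUBIC))
E
```

```text
[0.5313155  0.06696464 0.01029043] [-0.04836224  0.6243869   0.47745108]
```

View pics/s25.png

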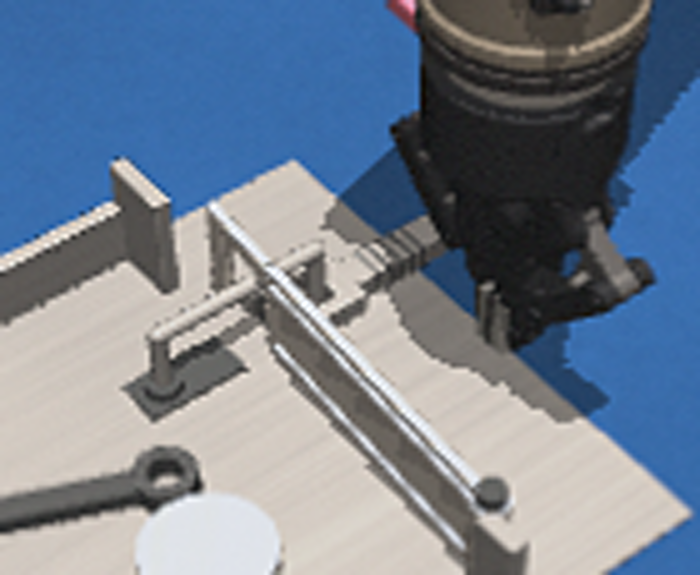

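jog_arm --motion '[{"gripper":0,"tx":0,"ty":0,"tz":-8,"ax":0,"ay":0,"az":0},{"gripper":0,"tx":0,"ty":0,"tz":-8,"ax":0,"ay":0,"az":0},{"gripper":0,"tx":0,"ty":0,"tz":-8,"ax":0,"ay":0,"az":0},{"gripper":0,"tx":0,"ty":0,"tz":-8,"ax":0,"ay":0,"az":0},{"gripper":0,"tx":0,"ty":0,"tz":-4,"ax":0,"ay":0,"az":0}]'

```text
clock: 22.75
tcp_pos: [0.5689, 0.0657, 0.0117]
orientation: [-1.235, -1.171, 1.169]
contact_force: [-0.0, 0.2, 0.4]
grip_width: 0.0001
```

jog_arm --motion '[{"gripper":0,"tx":0,"ty":0,"tz":-2,"ax":0,"ay":0,"az":0},{"gripper":0,"tx":0,"ty":0,"tz":-2,"ax":0,"ay":0,"az":0},{"gripper":0,"tx":0,"ty":0,"tz":-2,"ax":0,"ay":0,"az":0}]'

```text
clock: 23.05
tcp_pos: [0.5732, 0.0653, 0.0111]
orientation: [-1.233, -1.17, 1.171]
contact_force: [0.3, -0.0, -0.6]
grip_width: -0.0003
```

jog_arm --motion '[{"gripper":0,"tx":0,"ty":0,"tz":-2,"ax":0,"ay":0,"az":0},{"gripper":0,"tx":0,"ty":0,"tz":-2,"ax":0,"ay":0,"az":0}]'

```text
clock: 23.25
tcp_pos: [0.5774, 0.0651, 0.0112]
orientation: [-1.234, -1.17, 1.17]
contact_force: [0.7, 0.5, -0.5]
grip_width: -0.0003
```

jog_arm --motion '[{"gripper":0,"tx":0,"ty":0,"tz":-2,"ax":0,"ay":0,"az":0},{"gripper":0,"tx":0,"ty":0,"tz":-1.5,"ax":0,"ay":0,"az":0}]'

```text
clock: 23.45
tcp_pos: [0.5811, 0.0649, 0.0113]
orientation: [-1.234, -1.17, 1.17]
contact_force: [-0.5, -0.0, 0.5]
grip_width: 0.0005
```

jog_arm --motion '[{"gripper":0,"tx":0,"ty":0,"tz":-1.5,"ax":0,"ay":0,"az":0},{"gripper":0,"tx":0,"ty":0,"tz":-1.5,"ax":0,"ay":0,"az":0}]'

```text
clock: 23.65
tcp_pos: [0.584, 0.0648, 0.0113]
orientation: [-1.234, -1.17, 1.17]
contact_force: [-0.4, -0.6, -0.4]
grip_width: -0.0001
```

jog_arm --motion '[{"gripper":0,"tx":0,"ty":0,"tz":-1.5,"ax":0,"ay":0,"az":0},{"gripper":0,"tx":0,"ty":0,"tz":-1,"ax":0,"ay":0,"az":0}]'

```text
clock: 23.85
tcp_pos: [0.5864, 0.0646, 0.0112]
orientation: [-1.234, -1.17, 1.17]
contact_force: [-0.9, -0.1, 1.0]
grip_width: 0.0001
```

jog_arm --motion '[{"gripper":0,"tx":0,"ty":0,"tz":-1,"ax":0,"ay":0,"az":0},{"gripper":0,"tx":0,"ty":0,"tz":-1,"ax":0,"ay":0,"az":0}]'

```text
clock: 24.05
tcp_pos: [0.5883, 0.0644, 0.0112]
orientation: [-1.234, -1.17, 1.17]
contact_force: [-0.9, -0.1, 0.6]
grip_width: 0.0
```

jog_arm --motion '[{"gripper":0,"tx":0,"ty":0,"tz":-1,"ax":0,"ay":0,"az":0},{"gripper":0,"tx":0,"ty":0,"tz":-1,"ax":0,"ay":0,"az":0}]'

```text
clock: 24.25
tcp_pos: [0.59, 0.0643, 0.0112]
orientation: [-1.233, -1.169, 1.171]
contact_force: [-3.3, -0.3, 3.9]
grip_width: 0.0003
```

```bash
python3 - <<'E'
from h import *
p,M,o=tool();print(p,o["contact_force"])
im=vision.grab_frame("scene")[:,:,::-1];cv2.imwrite("pics/s26.png",cv2.resize(im[220:345,240:380],None,fx=5,fy=4.6,interpolation=cv2.INTER_CUBIC))
E
```

```text
[0.59002137 0.06433101 0.0111554 ] [-3.29453014 -0.2932624   3.92741774]
```

View pics/s26.png

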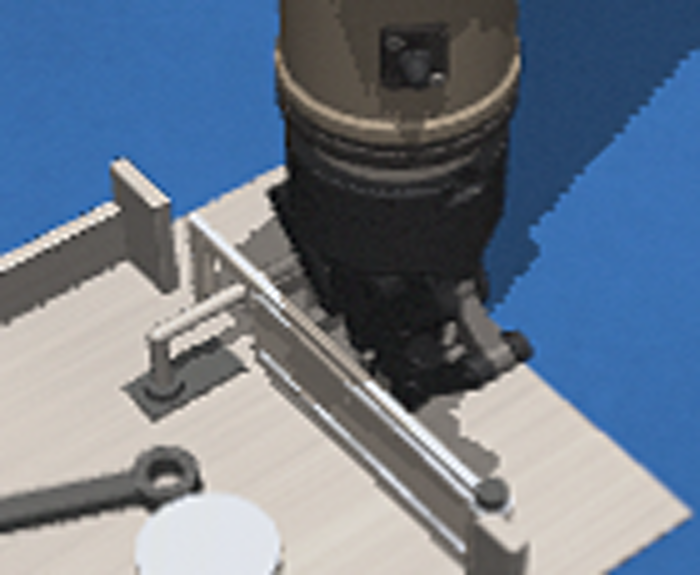

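jog_arm --motion '[{"gripper":0,"tx":0,"ty":0,"tz":2,"ax":0,"ay":0,"az":0},{"gripper":0,"tx":0,"ty":0,"tz":5,"ax":0,"ay":0,"az":0},{"gripper":0,"tx":0,"ty":0,"tz":15,"ax":0,"ay":0,"az":0},{"gripper":0,"tx":0,"ty":0,"tz":20,"ax":0,"ay":0,"az":0},{"gripper":0,"tx":0,"ty":-40,"tz":0,"ax":0,"ay":0,"az":0},{"gripper":0,"tx":0,"ty":-40,"tz":0,"ax":0,"ay":0,"az":0},{"gripper":0,"tx":0,"ty":-40,"tz":0,"ax":0,"ay":0,"az":0},{"gripper":0,"tx":0,"ty":-40,"tz":0,"ax":0,"ay":0,"az":0},{"gripper":0,"tx":30,"ty":-20,"tz":0,"ax":0,"ay":0,"az":0},{"gripper":0,"tx":40,"ty":0,"tz":0,"ax":0,"ay":0,"az":0},{"gripper":0,"tx":40,"ty":0,"tz":0,"ax":0,"ay":0,"az":0},{"gripper":0,"tx":0,"ty":0,"tz":0,"ax":0,"ay":0,"az":0}]'

```text
clock: 25.5
tcp_pos: [0.5533, 0.1843, 0.1913]
orientation: [-1.227, -1.179, 1.174]
contact_force: [-0.2, 1.1, 0.3]
grip_width: 0.0005
```

```bash
python3 - <<'E'
from h import *
p,M,o=tool();print(p,o["contact_force"],o["qvel"].round(3))
im=vision.grab_frame("scene")[:,:,::-1];cv2.imwrite("pics/s27.png",cv2.resize(im[235:345,240:360],None,fx=5,fy=5,interpolation=cv2.INTER_CUBIC))
im=vision.grab_frame("top")[:,:,::-1];cv2.imwrite("pics/t27.png",cv2.resize(im[185:265,230:350],None,fx=6.5,fy=6.5,interpolation=cv2.INTER_CUBIC))
E
```

```text
[0.55329079 0.1842536  0.19133583] [-0.22968111  1.0554915   0.30343072] [ 0.046 -0.011  0.071  0.042  0.029  0.006  0.052]
```

View pics/s27.png

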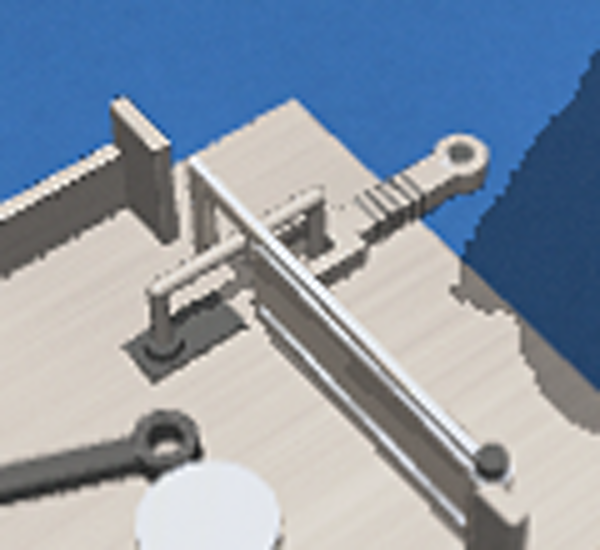

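View pics/t27.png

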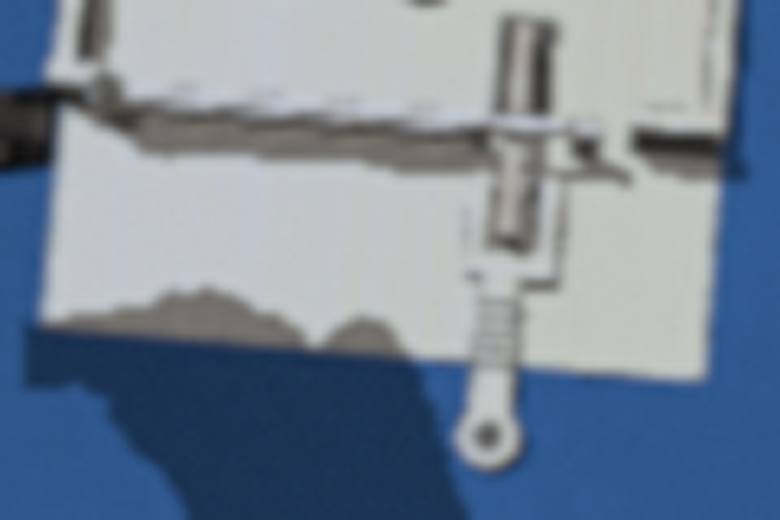

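jog_arm --motion '[{"gripper":0,"tx":0,"ty":0,"tz":0,"ax":0,"ay":0,"az":0},{"gripper":0,"tx":0,"ty":0,"tz":0,"ax":0,"ay":0,"az":0},{"gripper":0,"tx":0,"ty":0,"tz":0,"ax":0,"ay":0,"az":0}]'

```text
clock: 25.9
tcp_pos: [0.5544, 0.1752, 0.1913]
orientation: [-1.235, -1.169, 1.169]
contact_force: [-0.4, -0.1, -0.2]
grip_width: -0.0
```

```bash
python3 - <<'E'
from h import *
from bench import ticket
s=vision.get_calibration("scene");Z=lambda u,v:(240+u/5,235+v/5)
a=plane(s,*Z(194,160),.064);b=plane(s,*Z(480,452),.064);print("gate",np.arctan2(*(b-a)[:2])-.0525)
print("tail",plane(s,*Z(462,154),.016),"exp leg dist",np.linalg.norm((plane(s,*Z(462,154),.016)-[.560,-.0145,.016])))
print(ticket.hand_in())
E
```

```text
gate -0.0010341495312889692
tail [ 0.48348287 -0.00827495  0.016     ] exp leg dist 0.07676992811810637
the job is handed in; nothing more can be done
None
```

I closed the gate, then pressed the hook onto the eye's front leg until it snapped and sat home. I laid it flat, let go, backed the arm clear and handed in at about 26 s. `hand_in` reports no verdict.

**Hook on the leg:** Pressing the keeper took about 6 N. The force dropped to about 0 when it sprang back, then rose to 9.4 N with the hook no longer advancing.

**Last checks:**
- The gate measures about 0.00 rad from shut.
- The tail-to-leg distance is 76.8 mm, against 77.5 mm expected when home.
- The hook lies flat, and the arm was clear of everything with contact force near zero.
- The keeper being shut rests on the force drop and the home position. I could not see it clearly in the last pictures.

**What disagreed or went wrong on the way:**
- **Finger height:** The fingertips stood roughly 25 mm above the reported TCP, not 14 mm below it as described. Because of this my first push went over the gate. The next push shut it by dragging on its top edge (about 0.01 rad from shut), but backing off dragged it open again to about 0.05 rad.
- **Gate during the snap:** The gate was still at about 0.05 rad when the hook snapped on, under the 0.08 limit. I pushed it fully shut afterwards.
- **Grasp:** Closing on the hook missed twice for the same reason before the third try held.
- **Camera offset:** The top camera placed things about 4 mm away in y from the wrist and scene cameras. I relied on the latter two.

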